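Load the orbital shaker

ROBOT

A 6-joint arm with a two-finger parallel gripper is mounted at the origin on the work surface; the furniture and walls round the work are solid. World frame = base frame: x ahead of the robot, y to its left, z up, the work surface at z = 0. Lengths are in m, angles in rad, forces in N, time in s.
With the tool pointing down it reaches from about 0.325 to 0.85 m from the base axis. Payload 15.5 kg.
Tool frame: the origin (TCP) lies midway between the tips of the shut fingers; the grasp point (between the pads) lies 19 mm behind it; z points along the fingers, y is the line along which they close (so a half turn about z gives the same grasp; the last joint's range is limited). The gripper opens to 91 mm and grips with 3 to 60 N. Pads are 32 mm wide; open, the fingers measure 118 mm over their backs; the gripper's body (76 mm by 178 mm) begins 60 mm behind the grasp point.
Start: joints at [1.194, 0.494, 1.345, -0, 1.302, -0.096], TCP at [0.174, 0.6, 0.214] pointing down, gripper open.
Joint ranges: [-2.91, 2.91], [-0.82, 2.16], [0.22, 2.67], [-1.22, 4.37], [0.12, 2.79], [-3.08, 3.08]. Speed limits (rad/s): [1.89, 1.89, 2.57, 3.01, 3.01, 3.01].

INTERFACE

Orientations are given as [roll, pitch, yaw] about the fixed x, y, z axes, in that order (R = Rz(yaw) Ry(pitch) Rx(roll)).
In Python, from plant import readout, camera, r gives the robot as it stands.
- The arm moves only by the tool play_rows, never from a script. Its argument "motion" is a list of rows, each a list of 2 entries, a list of its own where there are three numbers: the shift along the tool's x, y, z normalised to -1 to 1, where 1 is 60 cm, then the turn about the tool's z normalised to -1 to 1, where 1 is 30 degrees. A call has 1 to 5 rows; each row is the pose to reach, as a shift and turn from the pose commanded when the call began, along the tool's axes at that moment; what a row does not reach only later rows make up. A row lasts 1/8 s, in which the tool goes at most 62.5 mm and 10.7 degrees, less where a joint would pass 70% of its speed; a pose out of reach is approached as far as the arm can. A call with a number of a shift or a turn outside -1 to 1 is refused whole. A call with a gripper value outside its range is refused whole. "grip" is the closure, from -1 (fully open) to 1 (shut), set as the call begins (left out, the last holds). The fingers move at their own pace and stop on an object; the grip force is fixed at half the most. Time passes only in rows, so rows that repeat a pose let the fingers close. It gives the time, the measured TCP pose, the force, the opening and the grip force at its end, in the units of the state.
- readout.observe(): the state, without advancing time (a new reading comes with each control period).
- camera(name): name is "scene" or "top" or "wrist"; returns a dict with "frame" (384x512x3 uint8, red, green, blue), "fx", "fy", "cx", "cy" (pixels), "position" and "rotation" of the camera in the world; the wrist camera has in their place "tool_from_camera" (4x4, takes a point from camera to tool coordinates, whose origin is the TCP and whose axes are the flange's). Camera axes: x right, y down, z forward; pixel columns grow to the right and rows downward; lengths in m; the calibration is good to about 2 mm. A picture is of the moment at which its call begins: read the wrist's pose just before it. There is no depth.
- r.sign_off(): hands the job in; it is judged then, once.
The state is a dict: "clock": time; "joints": joint angles; "joint_vel": joint speeds; "tau": joint torques, N m; "position": TCP position; "tool_rot": TCP orientation; "force": force on the tool from outside, world axes, zero at the start; "torque": the same for the moment, N m; "finger_gap": finger opening in m; "grasp_force": force on a finger pad.
Only numpy, scipy, OpenCV 4.12 (cv2) and the standard library are available. Lean on these libraries where they do the work, as an engineer would, in place of code of your own. Each camera call takes 0.05 s, during which the arm holds its last target. There are 200 camera calls.

TASK

Load the orbital shaker for its run: stand the seed jar, the small capped flask and the amber dropper bottle each right down in the spring clamp that fits it, and lay the stoppered tube along the notches of the ribbed cradle so that it rests there without rolling. Set the glass down without dropping or overturning any of it, let go of everything, and leave the empty beaker where it stands.

Things in the scene. Friction and masses are not known exactly. Their poses are not given: they have to be found in the camera images.
- seed_jar: Clear glass screw-cap jar of wheat grain, a straight round body 62 mm in diameter up to 88 mm, cap 54 mm in diameter above it, 105 mm high in all, about 0.16 kg. Stands upright on the bench. Origin: centre of its underside, z up. Belongs in jar_clamp.
- capped_flask: Small conical glass flask with a straight steel cap: base 50 mm in diameter, tapering to the neck; cap 28 mm in diameter from 58 to 96 mm height; about 0.08 kg. Stands upright on the bench. Origin: centre of its underside, z up. Grip it by the cap. Belongs in flask_clamp.
- dropper_bottle: Small round amber bottle with a rubber teat: body 36 mm in diameter to about 55 mm height, then a shoulder, collar 24 mm and teat 16 mm in diameter, 99 mm high in all, about 0.06 kg. Stands upright on the bench. Origin: centre of its underside, z up. Grip it across the upper half of the body. Belongs in bottle_clamp.
- sample_tube: Stoppered glass test tube with a cream filling, 20 mm in diameter, 158 mm long with its black stopper, about 0.03 kg, lying on the bench in front of the shaker, its stopper towards the robot; free to roll. Origin: on its axis at the round closed end; its own z axis runs along the tube towards the stopper. It lies with its axis 10 mm above the bench.
- tube_mid (a point): Point on the axis of sample_tube, 79 mm from its round end: the middle of the tube, where to grip it across.
- jar_clamp: The widest of three bright steel spring-finger clamps: four upright strips with flared tips, 71 mm clear across, 87 mm over the tips, 50 mm high. Origin: centre of its underside, 60 mm above the bench, z up; its vessel stands on a floor 4 mm above that. In the far row of the platform (152 x 262 mm along the cradle's axes), 86 mm apart in varying order, 34 mm beyond its middle.
- flask_clamp: The middle-sized spring-finger clamp, same make: 58 mm clear across, 42 mm high. Origin: centre of its underside, 60 mm above the bench, z up; its vessel stands on a floor 4 mm above that. In the far row of the platform (152 x 262 mm along the cradle's axes), 86 mm apart in varying order, 34 mm beyond its middle.
- bottle_clamp: The narrowest spring-finger clamp, same make: 45 mm clear across, 38 mm high. Origin: centre of its underside, 60 mm above the bench, z up; its vessel stands on a floor 4 mm above that. In the far row of the platform (152 x 262 mm along the cradle's axes), 86 mm apart in varying order, 34 mm beyond its middle.
- tube_cradle: Cradle for one lying tube, near side of the platform: aluminium base 46 x 186 mm, four V-notched black rubber ribs, low end stops. Origin: centre of its underside, 60 mm above the bench, z up. Tube lies along its y, either way round, its axis 27 mm above the origin. Ribs 8 mm thick, 34 and 62 mm either side of the middle, tops at 31 mm; between the inner ribs (60 mm) fingers may reach to 8 mm.
- empty_beaker: Small empty glass beaker with a spout, 56 x 62 mm, 70 mm high, standing among the vessels on the bench. Not part of the load: leave it. Origin: centre of its underside.
Mind the look-alikes: they are no part of the job. There is more than one size of the dropper_bottle; the job needs the smallest.

How it is judged:
By the outcome, as a careful person would: the job done as asked, in the order asked, and still so for the second after the job is handed in, with the robot touching nothing.
It also fails if it takes over 88 s, if anything falls off the work surface, if the arm or the gripper's body presses on something with over 40 N, if the wrist force passes 120 N, or if a joint passes its speed limit or range.

## Working session

There is one attempt and no reset: what is moved stays moved. The work goes in short steps, Python scripts to look and compute and a tool call to move; the robot and the scene stay as the last step left them, time stands still between calls to the robot, and variables do not carry over. Pictures are saved under pics/ and viewed, at most 14 in all, crops included, and the job is handed in when it is done.

Besides the shell and the picture viewer there is one more tool, called as name(argument=value, ...) on one line, values as JSON. play_rows: Moves the arm, as the interface text tells. Scaled input: -1 to 1 covers 60 cm each way for a shift and 30 degrees each way for a turn. Its arguments: {"type":"object","properties":{"motion":{"type":"array"},"grip":{"type":"number"}},"required":["motion"]}

```bash
ls; mkdir -p pics; python3 - <<'E'
from plant import readout, camera, r
import cv2
print(readout.observe())
for n in ("scene","top","wrist"):
    c=camera(n); cv2.imwrite(f"pics/{n}0.png",cv2.cvtColor(c["frame"],cv2.COLOR_RGB2BGR))
    print(n,{k:v for k,v in c.items() if k!="frame"})
E
```

```text
pics
{'clock': 0.0, 'joints': array([ 1.19349331e+00,  4.94192672e-01,  1.34615568e+00,  1.25129026e-06,
        1.30250305e+00, -9.55020608e-02]), 'joint_vel': array([ 3.59889577e-06,  1.09750199e-03, -1.55789996e-03, -3.65913482e-04,
       -1.44187529e-03, -1.36658319e-03]), 'tau': array([-3.41632971e-03, -8.78804898e+01, -3.81870246e+01,  7.05611450e-02,
        5.28744841e-02, -8.82504173e-05]), 'position': array([0.17365484, 0.59997812, 0.21332405]), 'tool_rot': array([-3.14033976e+00, -1.21230690e-04,  2.85979129e+00]), 'force': array([ 0.59058526,  0.26974135, -0.55845881]), 'torque': array([0.03051499, 0.01107151, 0.03889219]), 'grasp_force': 0.0, 'finger_gap': 0.09081136529613695}
scene {'fx': 490.3664944006839, 'fy': 490.3664944006839, 'cx': 260.4863625800252, 'cy': 186.5313374974437, 'position': array([-0.01734357, -0.31662341,  0.78966146]), 'rotation': array([-2.33950542,  0.00385279, -0.65499941])}
top {'fx': 419.3142313055235, 'fy': 419.3142313055235, 'cx': 254.56773756713037, 'cy': 178.27043664354426, 'position': array([0.26554883, 0.30074597, 0.91760036]), 'rotation': array([-2.95523301, -0.02624032, -1.55276262])}
wrist {'fx': 286.92223344752955, 'fy': 286.92223344752955, 'cx': 256.02238230411444, 'cy': 194.06384356696543, 'tool_from_camera': array([[ 7.92230125e-04, -9.61621359e-01, -2.74378816e-01,
         7.71149785e-02],
       [ 9.99999549e-01,  9.05698362e-04, -2.86862970e-04,
        -4.12726177e-04],
       [ 5.24358003e-04, -2.74378465e-01,  9.61621642e-01,
        -1.71707578e-01],
       [ 0.00000000e+00,  0.00000000e+00,  0.00000000e+00,
         1.00000000e+00]])}
```

View pics/scene0.png

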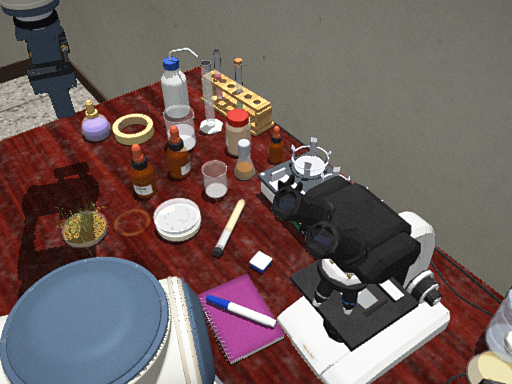

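View pics/top0.png

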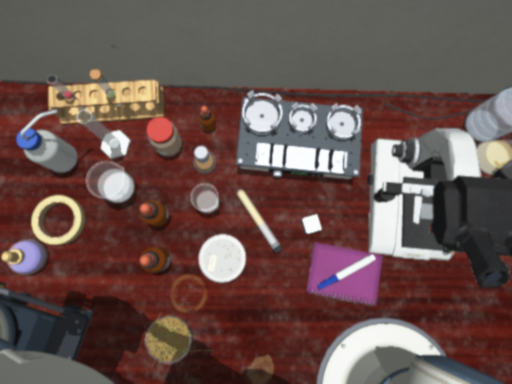

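The scene view shows the small amber bottle at about (276,145), the seed jar at (238,130), the flask at (245,160), the beaker at (215,180) and the tube from (240,203) to (218,250). In the top view the shaker's clamps are at about (262,112), (302,118) and (343,122), the jar is at (163,133), the flask at (204,155), the small bottle at (207,115), and the tube runs from (240,193) to (277,248). Next I'll enlarge the top view.

```bash
cat > h.py <<'E'
import numpy as np, cv2
from scipy.spatial.transform import Rotation as Ro
from plant import readout, camera, r
def cam(n):
    s=readout.observe(); c=camera(n)
    if n=="wrist":
        T=c["tool_from_camera"]; Rt=Ro.from_euler("xyz",s["tool_rot"]).as_matrix()
        c["R"]=Rt@T[:3,:3]; c["p"]=Rt@T[:3,3]+s["position"]
    else:
        c["R"]=Ro.from_euler("xyz",c["rotation"]).as_matrix(); c["p"]=c["position"]
    return c
def ray(c,u,v):
    d=c["R"]@np.array([(u-c["cx"])/c["fx"],(v-c["cy"])/c["fy"],1]); return d/np.linalg.norm(d)
def onz(c,u,v,z):
    d=ray(c,u,v); return c["p"]+d*(z-c["p"][2])/d[2]
def proj(c,P):
    q=c["R"].T@(np.array(P)-c["p"]); return c["cx"]+c["fx"]*q[0]/q[2], c["cy"]+c["fy"]*q[1]/q[2]
def save(name,c,box=None,k=1):
    f=c["frame"]
    if box: f=f[box[1]:box[3],box[0]:box[2]]
    f=cv2.resize(f,None,fx=k,fy=k,interpolation=cv2.INTER_CUBIC)
    cv2.imwrite("pics/"+name,cv2.cvtColor(f,cv2.COLOR_RGB2BGR))
E
python3 - <<'E'
from h import *
c=cam("top"); save("top1.png",c,(140,80,380,260),3.3)
for n,u,v,z in [("jar",163,130,.105),("flask",202,153,.096),("bot",205,112,.099),("tubeA",240,193,.01),("tubeB",277,248,.01),("c1",262,108,.11),("c2",302,117,.1),("c3",343,121,.1),("plA",240,92,.06),("plB",358,180,.06)]:
    print(n,onz(c,u,v,z).round(4))
E
```

```text
jar [0.5134 0.4675 0.105 ]
flask [0.4701 0.3886 0.096 ]
bot [0.5556 0.3857 0.099 ]
tubeA [0.4036 0.3113 0.01  ]
tubeB [0.2865 0.2293 0.01  ]
c1 [0.5634 0.2699 0.11  ]
c2 [0.55   0.1872 0.1   ]
c3 [0.5437 0.103  0.1   ]
plA [0.6169 0.3161 0.06  ]
plB [0.429  0.0645 0.06  ]
```

View pics/top1.png

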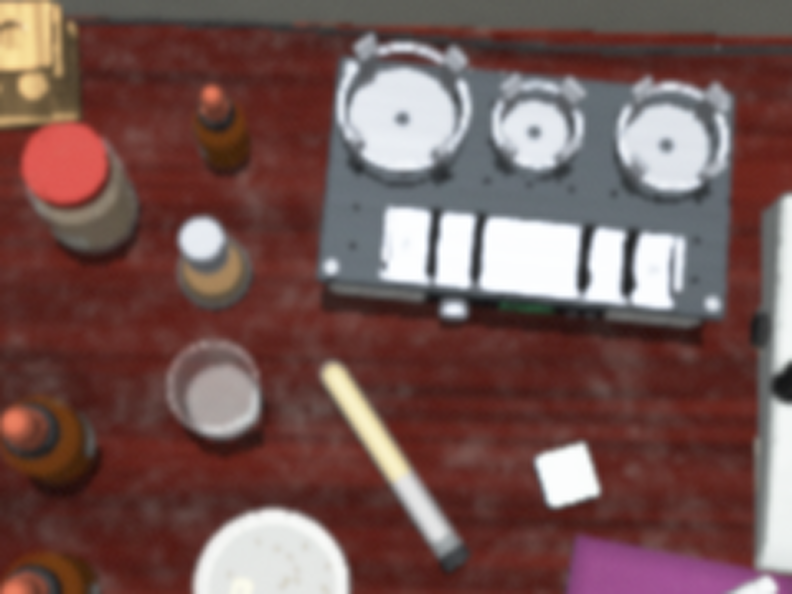

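The top crop shows the clamp centre dots at (402,118) jar, (534,131) bottle and (666,145) flask. The cradle plates lie between (390,245) and (680,265). The caps are at (66,163) jar, (202,238) flask and (212,100) teat, and the tube runs from (330,368) to (457,560).

```bash
python3 - <<'E'
from h import *
c=cam("top"); s=cam("scene"); save("sc1.png",s,(140,40,440,260),2.66)
P={}
for n,u,v,z in [("jar",66,163,.105),("flask",202,238,.096),("bot",212,97,.099),("tubeA",326,364,.01),("tubeB",456,560,.01),("cj",402,118,.064),("cb",534,131,.064),("cf",666,145,.064),
 ("pl_tl",343,56,.06),("pl_tr",735,92,.06),("pl_br",722,315,.06),("pl_bl",322,280,.06),("crL",385,245,.064),("crR",682,265,.064),("crmid_tl",483,217,.068),("crmid_br",580,295,.068),
 ("ribs",433,245,.091),("rib2",479,250,.091),("rib3",585,258,.091),("rib4",628,262,.091),("wall",400,30,0),("rackcorner",78,130,.05),("beaker",215,345,.07)]:
    p=onz(c,140+(u+.5)/3.3-.5,80+(v+.5)/3.3-.5,z); P[n]=p; print(n,p.round(4), "scene px",np.round((np.array(proj(s,p))-[140,40])*2.66,0))
for n,u,v,z in [("hexbase",115,145,0),("cyltop",82,115,.18),("micro",372,140,.25),("microknob",395,145,.25),("wall2",60,80,0)]: print(n,onz(c,u,v,z).round(3))
E
```

```text
jar [0.5152 0.4743 0.105 ] scene px [257. 199.]
flask [0.4726 0.391  0.096 ] scene px [273. 273.]
bot [0.5619 0.3883 0.099 ] scene px [358. 232.]
tubeA [0.4103 0.3149 0.01  ] scene px [270. 427.]
tubeB [0.2836 0.2275 0.01  ] scene px [202. 566.]
cj [0.5637 0.269  0.064 ] scene px [448. 333.]
cb [0.5572 0.1834 0.064 ] scene px [513. 393.]
cf [0.5501 0.0977 0.064 ] scene px [585. 459.]
pl_tl [0.6066 0.3081 0.06  ] scene px [455. 293.]
pl_tr [0.5889 0.0505 0.06  ] scene px [666. 476.]
pl_br [0.4395 0.0632 0.06  ] scene px [509. 561.]
pl_bl [0.4562 0.318  0.06  ] scene px [311. 358.]
crL [0.479  0.2785 0.064 ] scene px [362. 369.]
crR [0.4705 0.0891 0.064 ] scene px [516. 515.]
crmid_tl [0.4978 0.2166 0.068 ] scene px [430. 398.]
crmid_br [0.4486 0.1552 0.068 ] scene px [434. 472.]
ribs [0.473  0.2497 0.091 ] scene px [380. 367.]
rib2 [0.4705 0.2213 0.091 ] scene px [401. 388.]
rib3 [0.467  0.1558 0.091 ] scene px [454. 439.]
rib4 [0.4651 0.1292 0.091 ] scene px [477. 461.]
wall [0.6509 0.269  0.    ] scene px [516. 347.]
rackcorner [0.5547 0.4796 0.05  ] scene px [290. 230.]
beaker [0.4111 0.383  0.07  ] scene px [220. 330.]
hexbase [0.508 0.594 0.   ]
cyltop [0.515 0.601 0.18 ]
micro [0.461 0.092 0.25 ]
microknob [0.453 0.053 0.25 ]
wall2 [0.659 0.732 0.   ]
```

View pics/sc1.png

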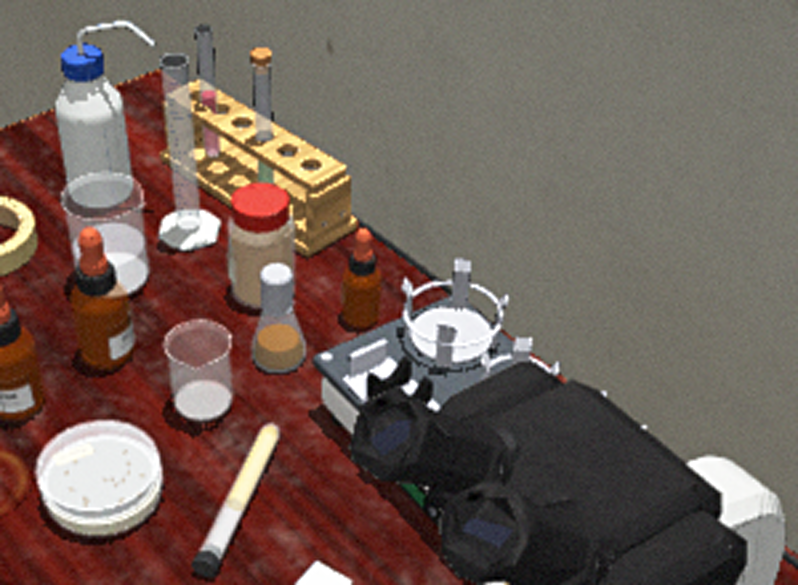

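The scene view agrees with the positions from the top view: the jar cap is at (260,197) against (257,199) predicted, and the flask cap at (276,270) against (273,273). The microscope head hides the other two clamps. I'll go above the jar first.

```bash
cat >> h.py <<'E'
def go(x,y,z,yaw,s=None):
    s=s or readout.observe(); R=Ro.from_euler("xyz",s["tool_rot"]).as_matrix()
    d=R.T@(np.array([x,y,z])-s["position"]); t=(s["tool_rot"][2]-yaw+np.pi)%(2*np.pi)-np.pi
    print("shift",(d/.6).round(4),"turn",round(np.degrees(t)/30,4), "mm",(d*1000).round(1))
E
python3 -c "
from h import *
go(.515,.474,.22,np.pi)"
```

```text
shift [-0.6048 -0.044  -0.0104] turn -0.5381 mm [-362.9  -26.4   -6.2]
```

play_rows(motion=[[[-0.1,-0.01,-0.01],-0.1],[[-0.2,-0.02,-0.01],-0.3],[[-0.3,-0.03,-0.01],-0.45],[[-0.4,-0.04,-0.01],-0.538],[[-0.5,-0.044,-0.01],-0.538]], grip=-1)

```text
clock: 0.92
position: [0.4563, 0.4905, 0.22]
tool_rot: [3.142, -0.0, -3.141]
force: [0.7, 0.7, -0.7]
finger_gap: 0.0911
grasp_force: 0.0
```

```bash
python3 -c "
from h import *
go(.515,.474,.22,np.pi)"
```

```text
shift [-0.0977 -0.0276 -0.    ] turn 0.0011 mm [-58.6 -16.6  -0. ]
```

```bash
python3 - <<'E'
from h import *
c=cam("wrist"); save("w1.png",c,None,1.5)
f=c["frame"]; hsv=cv2.cvtColor(f,cv2.COLOR_RGB2HSV)
m=(((hsv[...,0]<8)|(hsv[...,0]>172))&(hsv[...,1]>150)&(hsv[...,2]>140)).astype(np.uint8)
n,l,st,ce=cv2.connectedComponentsWithStats(m)
for i in range(1,n):
    if st[i,4]>60: print(st[i],ce[i].round(1),onz(c,*ce[i],.105).round(4))
for n,P in dict(jar=(.515,.474,.105),flask=(.4726,.391,.096),bot=(.562,.388,.099)).items(): print(n,np.array(proj(c,P))*1.5)
E
```

```text
[222 221  41  13 114] [241.4 225.3] [0.4957 0.4743 0.105 ]
jar [362.04177789 362.6768693 ]
flask [246.6854867  303.16731524]
bot [251.59237905 415.01496426]
```

View pics/w1.png

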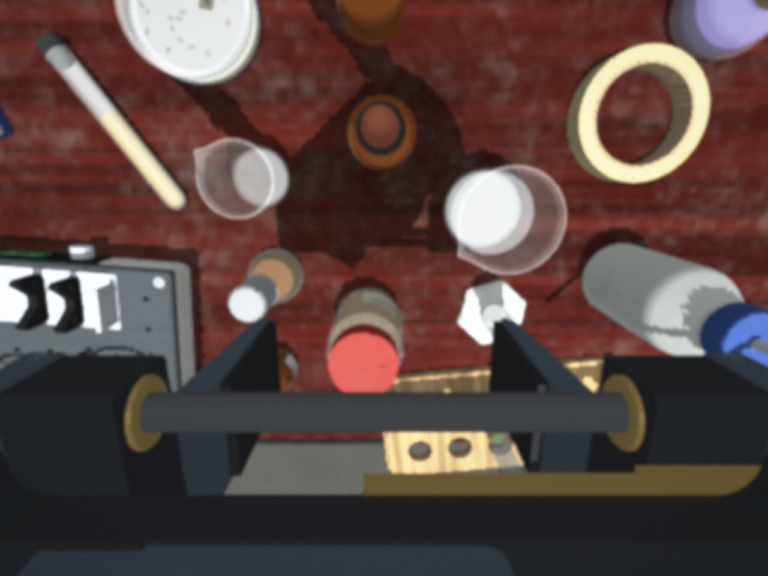

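The wrist view shows the jar cap at (364,363) against (362,363) predicted, and the flask cap at (249,301) against (247,303). Both are within 1–2 mm. The rack starts beyond the jar, so the fingers can close along y.

play_rows(motion=[[[-0.05,-0.02,0],0],[[-0.098,-0.028,0],0],[[-0.098,-0.028,0.08],0],[[-0.098,-0.028,0.13],0],[[-0.098,-0.028,0.13],0]])

```text
clock: 1.6
position: [0.5122, 0.4738, 0.1396]
tool_rot: [-3.139, -0.004, 3.141]
force: [-0.3, 0.3, 0.9]
finger_gap: 0.0907
grasp_force: 0.0
```

```bash
python3 -c "
from h import *
go(.515,.474,.06,np.pi)"
```

```text
shift [-0.0051  0.0006  0.1327] turn -0.0004 mm [-3.1  0.4 79.6]
```

play_rows(motion=[[[0,0,0.06],0],[[0,0,0.1],0],[[0,0,0.132],0],[[0,0,0.132],0]])

```text
clock: 2.1
position: [0.5132, 0.4747, 0.0624]
tool_rot: [-3.141, -0.001, -3.142]
force: [-0.9, -0.3, 0.7]
finger_gap: 0.0911
grasp_force: 0.0
```

play_rows(motion=[[[0,0,0],0],[[0,0,0],0],[[0,0,0],0],[[0,0,0],0],[[0,0,0],0]], grip=1)

```text
clock: 2.72
position: [0.5137, 0.475, 0.0633]
tool_rot: [3.141, 0.001, 3.142]
force: [-0.6, 0.6, 5.6]
finger_gap: 0.0597
grasp_force: 30.0
```

play_rows(motion=[[[0,0,-0.03],0],[[0,0,-0.08],0],[[0,0,-0.15],0],[[0,0,-0.22],0],[[0,0,-0.25],0]])

```text
clock: 3.35
position: [0.5141, 0.4753, 0.2162]
tool_rot: [3.139, 0.003, 3.141]
force: [0.0, 0.1, -0.8]
finger_gap: 0.0597
grasp_force: 30.0
```

```bash
python3 - <<'E'
from h import *
print(readout.observe()["position"],readout.observe()["finger_gap"])
go(.5635,.269,.215,3.0626)
c=cam("wrist"); save("w2.png",c,None,1)
E
```

```text
[0.51410078 0.47527715 0.21615886] 0.05966767733456454
shift [-0.0824 -0.3438  0.0014] turn 0.1507 mm [ -49.4 -206.3    0.8]
```

View pics/w2.png

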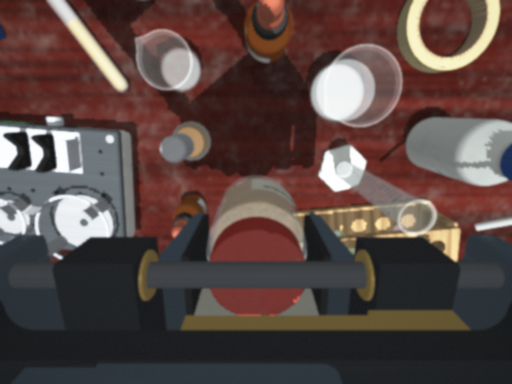

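The jar is held upright between the fingers, with its cap at about (257,265). I'll carry it over its clamp.

play_rows(motion=[[[-0.01,-0.05,0],0.0],[[-0.03,-0.13,0],0.05],[[-0.05,-0.22,0],0.1],[[-0.07,-0.3,0],0.15],[[-0.08,-0.344,0],0.15]])

```text
clock: 4.03
position: [0.5612, 0.2657, 0.2115]
tool_rot: [-3.14, -0.002, 3.061]
force: [-0.1, 0.5, -1.9]
finger_gap: 0.0601
grasp_force: 30.0
```

play_rows(motion=[[[0,0,0],0],[[0,0,0],0]])

```text
clock: 4.28
position: [0.561, 0.2687, 0.212]
tool_rot: [-3.141, -0.001, 3.063]
force: [-0.3, 1.1, -1.6]
finger_gap: 0.0597
grasp_force: 30.0
```

```bash
python3 - <<'E'
from h import *
go(.5635,.269,.127,3.0626)
c=cam("top"); save("t2.png",c,(210,60,390,200),4)
print(proj(c,(.5635,.269,.105+.153)))
E
```

```text
shift [-0.0043  0.0009  0.1416] turn 0.0006 mm [-2.6  0.5 85. ]
(np.float64(266.3577698622525), np.float64(77.11667967331526))
```

View pics/t2.png

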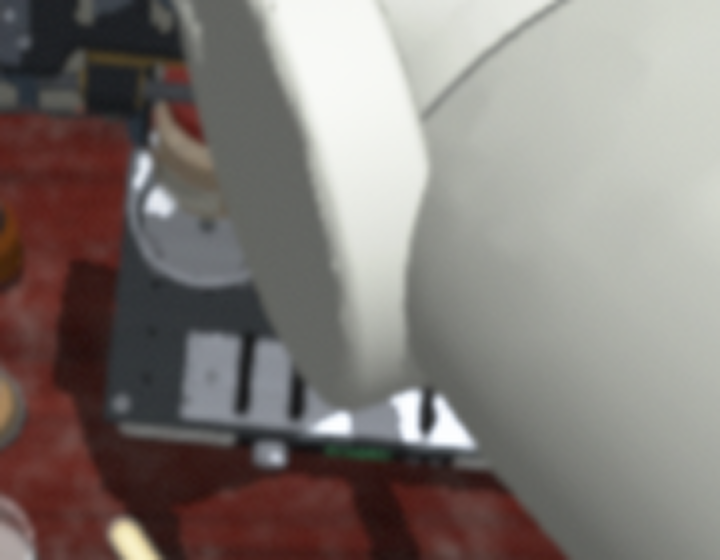

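The top view is mostly blocked by the arm, but the jar base sits over the jar clamp. I'll descend in stages and watch the force.

play_rows(motion=[[[-0.0025,0.0005,0.02],0],[[-0.0025,0.0005,0.05],0],[[-0.0025,0.0005,0.08],0],[[-0.0025,0.0005,0.1],0],[[-0.0025,0.0005,0.1],0]])

```text
clock: 4.95
position: [0.5623, 0.2687, 0.1516]
tool_rot: [-3.141, -0.002, 3.063]
force: [-0.3, 0.4, 0.1]
finger_gap: 0.0598
grasp_force: 30.0
```

play_rows(motion=[[[0,0,0.01],0],[[0,0,0.02],0],[[0,0,0.03],0],[[0,0,0.036],0],[[0,0,0.036],0]])

```text
clock: 5.58
position: [0.5628, 0.2685, 0.1309]
tool_rot: [-3.141, -0.0, 3.063]
force: [-0.5, -1.3, -0.3]
finger_gap: 0.06
grasp_force: 30.0
```

play_rows(motion=[[[0,0,0.002],0],[[0,0,0.004],0],[[0,0,0.005],0],[[0,0,0.005],0]])

```text
clock: 6.08
position: [0.5629, 0.2685, 0.1281]
tool_rot: [-3.142, -0.0, 3.063]
force: [0.5, -0.0, -0.8]
finger_gap: 0.06
grasp_force: 30.0
```

play_rows(motion=[[[0,0,0.001],0],[[0,0,0.002],0],[[0,0,0.002],0]])

```text
clock: 6.45
position: [0.5631, 0.2686, 0.1273]
tool_rot: [3.141, 0.0, 3.063]
force: [-1.2, -1.4, 4.7]
finger_gap: 0.0596
grasp_force: 30.0
```

play_rows(motion=[[[0,0,0.001],0],[[0,0,0.002],0],[[0,0,0.002],0]])

```text
clock: 6.82
position: [0.5633, 0.2686, 0.1271]
tool_rot: [3.141, 0.001, 3.063]
force: [-5.6, -3.5, 19.9]
finger_gap: 0.0597
grasp_force: 30.1
```

Contact came at 0.127, the predicted height. I'll ease off and release.

play_rows(motion=[[[0,0,-0.002],0],[[0,0,-0.002],0]])

```text
clock: 7.08
position: [0.5631, 0.2686, 0.1272]
tool_rot: [3.141, 0.001, 3.063]
force: [-1.9, -0.4, 6.7]
finger_gap: 0.06
grasp_force: 30.0
```

play_rows(motion=[[[0,0,0],0],[[0,0,0],0],[[0,0,0],0],[[0,0,-0.03],0],[[0,0,-0.08],0]], grip=-1)

```text
clock: 7.7
position: [0.5623, 0.2683, 0.1745]
tool_rot: [-3.141, -0.002, 3.063]
force: [0.2, -0.8, 0.0]
finger_gap: 0.0916
grasp_force: 0.0
```

play_rows(motion=[[[0,0,-0.05],0],[[0,0,-0.1],0],[[0,0,-0.12],0],[[0.08,0.0,-0.12],0],[[0.12,0.0,-0.12],0]])

```text
clock: 8.32
position: [0.489, 0.2741, 0.2461]
tool_rot: [-3.141, -0.002, 3.063]
force: [0.1, 0.3, -0.6]
finger_gap: 0.0914
grasp_force: 0.0
```

```bash
python3 - <<'E'
from h import *
c=cam("wrist"); save("w3.png",c,None,1.5)
print(c["p"]); go(.4726,.391,.2,np.pi/2); go(.4726,.391,.2,np.pi)
for P in [(.5635,.269,.169),(.5572,.1834,.064),(.5501,.0977,.064),(.4726,.391,.096),(.562,.388,.099)]: print(np.array(proj(c,P))*1.5)
E
```

```text
[0.41228821 0.27968226 0.41792682]
shift [0.0385 0.1923 0.0769] turn 2.8514 mm [ 23.1 115.4  46.1]
shift [0.0385 0.1923 0.0769] turn -0.1486 mm [ 23.1 115.4  46.1]
[386.10535345 410.5504522 ]
[288.99581549 347.00112309]
[192.10851464 346.50642918]
[538.31289215 240.26817499]
[533.62093088 351.66788923]
```

View pics/w3.png

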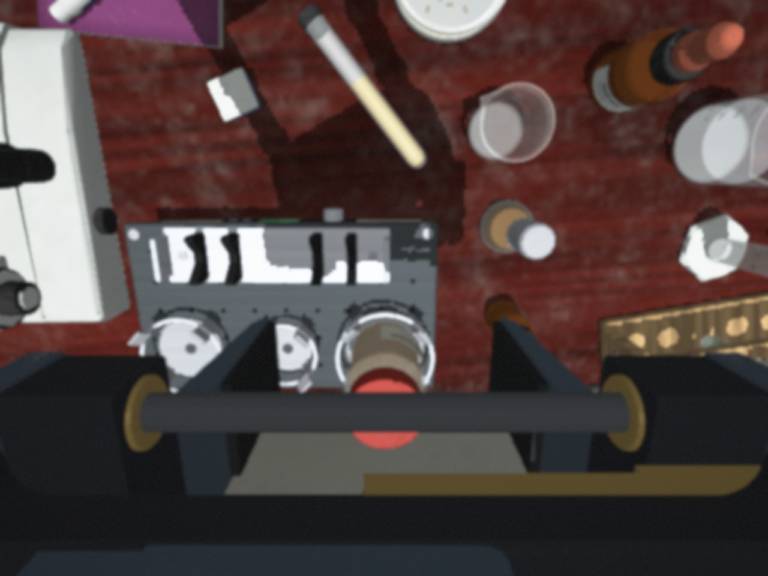

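The jar stands in its clamp: the cap is at (386,412) against (386,410) predicted. The clamp dots at (289,349) and (190,349) and the flask cap at (537,240) also agree. The microscope is at the left, so I'll check its extent by triangulating the dark knob beside the flask clamp.

```bash
python3 - <<'E'
from h import *
c=cam("wrist"); t=cam("top"); save("t3.png",t,(340,90,512,290),3)
from numpy.linalg import lstsq
f=t["frame"]
d1=ray(c,25/1.5,298/1.5)
for u,v in [(388,189),(397,146),(404,146)]:
    d2=ray(t,u,v); s,res,_,_=lstsq(np.stack([d1,-d2],1),t["p"]-c["p"],rcond=None)
    print((c["p"]+d1*s[0]).round(3),res**.5)
E
```

```text
[0.473 0.037 0.147] [0.0761331]
[ 0.484 -0.005  0.1  ] [0.00917013]
[ 0.491 -0.029  0.072] [0.01079982]
```

View pics/t3.png

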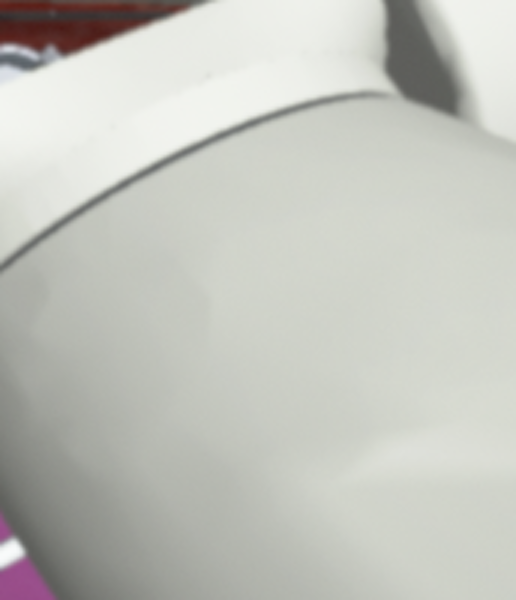

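The arm hides the microscope in this top view. The first images put its knob at about (0.48, −0.005, 0.10), so I'll yaw the gripper away from it when placing the flask. Next is picking the flask.

play_rows(motion=[[[0.02,0.08,0],-0.05],[[0.038,0.16,0],-0.149],[[0.0385,0.1923,0],-0.149],[[0.0385,0.1923,0.04],-0.149],[[0.0385,0.1923,0.08],-0.149]])

```text
clock: 9.1
position: [0.4781, 0.3909, 0.1978]
tool_rot: [-3.141, 0.0, 3.14]
force: [0.4, -0.5, 1.0]
finger_gap: 0.0913
grasp_force: 0.0
```

play_rows(motion=[[[0,0,0.03],0],[[0,0,0.08],0],[[0,0,0.08],0],[[0,0,0.08],0]])

```text
clock: 9.6
position: [0.478, 0.391, 0.1516]
tool_rot: [3.141, 0.001, 3.14]
force: [0.4, 0.6, -0.3]
finger_gap: 0.0913
grasp_force: 0.0
```

```bash
python3 - <<'E'
from h import *
go(.4726,.391,.061,np.pi)
E
```

```text
shift [ 9.10e-03 -1.00e-04  1.51e-01] turn -0.0024 mm [ 5.4 -0.  90.6]
```

play_rows(motion=[[[0.009,0,0.02],0],[[0.009,0,0.07],0],[[0.009,0,0.12],0],[[0.009,0,0.15],0],[[0.009,0,0.15],0]])

```text
clock: 10.22
position: [0.4712, 0.3907, 0.0601]
tool_rot: [-3.141, -0.001, 3.141]
force: [0.5, -0.9, 0.5]
finger_gap: 0.0911
grasp_force: 0.0
```

play_rows(motion=[[[0,0,0],0],[[0,0,0],0],[[0,0,0],0],[[0,0,0],0],[[0,0,0],0]], grip=1)

```text
clock: 10.85
position: [0.4718, 0.3911, 0.061]
tool_rot: [3.142, 0.0, 3.141]
force: [0.4, -0.3, -0.0]
finger_gap: 0.044
grasp_force: 0.0
```

play_rows(motion=[[[0,0,0],0],[[0,0,0],0],[[0,0,0],0]])

```text
clock: 11.22
position: [0.4718, 0.391, 0.0609]
tool_rot: [-3.142, -0.0, 3.141]
force: [-0.2, 0.6, 0.2]
finger_gap: 0.0271
grasp_force: 30.0
```

play_rows(motion=[[[0,0,-0.03],0],[[0,0,-0.1],0],[[0,0,-0.17],0],[[0,0,-0.24],0],[[0,0,-0.27],0]])

```text
clock: 11.85
position: [0.4725, 0.3916, 0.2269]
tool_rot: [3.139, 0.004, 3.141]
force: [0.6, -0.4, -1.9]
finger_gap: 0.0271
grasp_force: 30.0
```

```bash
python3 - <<'E'
from h import *
go(.5505,.097,.24,-2.79)
E
```

```text
shift [-0.1304 -0.4908 -0.0226] turn -0.6726 mm [ -78.3 -294.5  -13.5]
```

play_rows(motion=[[[0,0,-0.03],0],[[-0.01,-0.03,-0.055],0],[[-0.03,-0.11,-0.055],-0.15],[[-0.05,-0.2,-0.055],-0.35],[[-0.075,-0.29,-0.055],-0.55]])

```text
clock: 12.48
position: [0.5167, 0.2145, 0.2567]
tool_rot: [-3.141, 0.0, -2.851]
force: [1.1, -0.5, -1.1]
finger_gap: 0.0272
grasp_force: 30.0
```

play_rows(motion=[[[0,0,0],0],[[0,0,0],0]])

```text
clock: 12.72
position: [0.5167, 0.2165, 0.2564]
tool_rot: [3.141, 0.0, -2.856]
force: [-0.6, 0.6, -0.9]
finger_gap: 0.0273
grasp_force: 30.0
```

```bash
python3 - <<'E'
from h import *
print(readout.observe()["position"],readout.observe()["tool_rot"]);go(.5505,.097,.24,-2.79)
c=cam("wrist"); save("w4.png",c,None,1.5)
for P in [(.558,.1834,.064),(.551,.097,.064),(.484,-.005,.1)]: print(np.array(proj(c,P))*1.5)
E
```

```text
[0.51666953 0.21645596 0.25644633] [ 3.14139051e+00  2.81358348e-04 -2.85616089e+00]
shift [ 0.002  -0.2069  0.0274] turn -0.1264 mm [   1.2 -124.2   16.4]
[335.61587739 295.31876891]
[240.69802664 260.72938839]
[103.76358724 144.69156972]
```

View pics/w4.png

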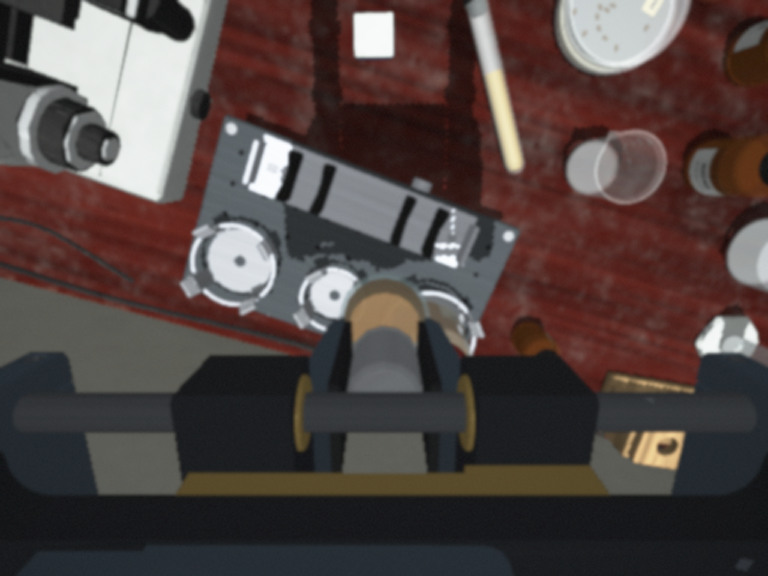

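The clamp dots are at (335,295) and (240,261), exactly as predicted. The microscope stays on the near side of the row at x < 0.5, clear of the gripper's body. I'll move over the flask clamp and lower.

play_rows(motion=[[[0.002,-0.08,0.01],0],[[0.002,-0.16,0.02],0],[[0.002,-0.207,0.03],0],[[0.002,-0.207,0.06],0],[[0.002,-0.207,0.09],0]])

```text
clock: 13.4
position: [0.5507, 0.0982, 0.2016]
tool_rot: [3.142, 0.0, -2.854]
force: [-0.2, -0.7, -1.4]
finger_gap: 0.0271
grasp_force: 30.0
```

play_rows(motion=[[[0,0,0.03],0],[[0,0,0.06],0],[[0,0,0.08],0],[[0,0,0.08],0]])

```text
clock: 13.9
position: [0.5503, 0.0981, 0.1534]
tool_rot: [3.141, -0.001, -2.854]
force: [0.4, -0.4, -0.2]
finger_gap: 0.0272
grasp_force: 30.0
```

```bash
python3 - <<'E'
from h import *
go(.5505,.097,.125,-2.856)
E
```

```text
shift [ 0.0001 -0.0019  0.0473] turn 0.0046 mm [ 0.  -1.1 28.4]
```

play_rows(motion=[[[0,-0.002,0.012],0],[[0,-0.002,0.024],0],[[0,-0.002,0.034],0],[[0,-0.002,0.042],0],[[0,-0.002,0.042],0]])

```text
clock: 14.52
position: [0.5509, 0.0964, 0.1284]
tool_rot: [3.141, -0.001, -2.854]
force: [0.2, 0.3, -0.7]
finger_gap: 0.0269
grasp_force: 30.0
```

play_rows(motion=[[[0,0,0.0015],0],[[0,0,0.003],0],[[0,0,0.003],0]])

```text
clock: 14.9
position: [0.5511, 0.0964, 0.127]
tool_rot: [3.142, 0.0, -2.854]
force: [-0.8, 0.6, -1.4]
finger_gap: 0.0277
grasp_force: 30.0
```

play_rows(motion=[[[0,0,0.001],0],[[0,0,0.002],0],[[0,0,0.002],0]])

```text
clock: 15.28
position: [0.551, 0.0964, 0.1257]
tool_rot: [3.142, -0.0, -2.854]
force: [-0.4, 0.6, -0.8]
finger_gap: 0.0271
grasp_force: 30.0
```

play_rows(motion=[[[0,0,0.001],0],[[0,0,0.0015],0],[[0,0,0.0015],0]])

```text
clock: 15.65
position: [0.5511, 0.0964, 0.1249]
tool_rot: [-3.142, 0.0, -2.854]
force: [-0.2, 0.1, 1.1]
finger_gap: 0.0269
grasp_force: 30.0
```

play_rows(motion=[[[0,0,0.001],0],[[0,0,0.0015],0],[[0,0,0.0015],0]])

```text
clock: 16.02
position: [0.5513, 0.0965, 0.1248]
tool_rot: [-3.141, 0.001, -2.854]
force: [-5.0, -0.9, 15.8]
finger_gap: 0.0274
grasp_force: 30.0
```

The flask is seated, with contact at 0.1248. Release, rise, and move back to look at the bottle.

play_rows(motion=[[[0,0,-0.0018],0],[[0,0,-0.0018],0]])

```text
clock: 16.27
position: [0.5511, 0.0964, 0.125]
tool_rot: [-3.142, 0.0, -2.854]
force: [-0.7, 0.0, -0.5]
finger_gap: 0.0274
grasp_force: 30.0
```

play_rows(motion=[[[0,0,0],0],[[0,0,0],0],[[0,0,0],0],[[0,0,-0.02],0],[[0,0,-0.08],0]], grip=0)

```text
clock: 16.9
position: [0.5501, 0.0963, 0.1729]
tool_rot: [3.141, -0.003, -2.854]
force: [-0.5, -0.5, -0.3]
finger_gap: 0.0456
grasp_force: 0.0
```

play_rows(motion=[[[0,0,-0.06],0],[[0,0,-0.14],0],[[0.03,0.08,-0.16],0.3],[[0.08,0.18,-0.16],0.6],[[0.12,0.28,-0.16],0.9]])

```text
clock: 17.52
position: [0.4388, 0.2311, 0.2701]
tool_rot: [3.141, 0.001, 2.958]
force: [-0.2, -0.2, -0.8]
finger_gap: 0.0456
grasp_force: 0.0
```

```bash
python3 - <<'E'
from h import *
go(.45,.36,.27,2.5305)
E
```

```text
shift [0.0209 0.2146 0.0004] turn 0.8161 mm [ 12.6 128.7   0.2]
```

play_rows(motion=[[[0.01,0.08,0],0.3],[[0.02,0.16,0],0.6],[[0.021,0.215,0],0.816],[[0.021,0.215,0],0.816]], grip=-0.32)

```text
clock: 18.02
position: [0.4505, 0.3612, 0.2695]
tool_rot: [3.141, 0.0, 2.537]
force: [0.9, -0.5, 0.8]
finger_gap: 0.0603
grasp_force: 0.0
```

```bash
python3 - <<'E'
from h import *
c=cam("wrist"); save("w5.png",c,None,1.5)
for P in [(.562,.388,.099),(.562,.388,0),(.551,.097,.16),(.5635,.269,.169),(.4103,.3149,.01),(.2836,.2275,.01),(.651,.388,0)]: print((np.array(proj(c,P))*1.5).round())
t=cam("top"); save("t5.png",t,(140,80,380,260),3.3)
E
```

```text
[483. 353.]
[463. 316.]
[190. 558.]
[369. 477.]
[324. 241.]
[174. 185.]
[504. 377.]
```

View pics/w5.png

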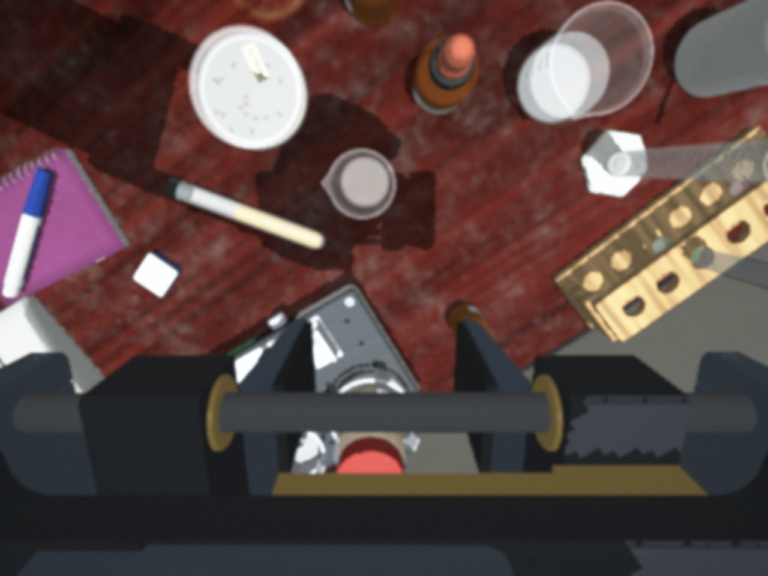

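The wrist view shows the bottle's foot at about (463,305), partly behind a finger, which matches the (463,316) prediction for its base centre. The tube end at (318,241) is about as predicted, at (324,241). I'll triangulate the teat from the two first images.

```bash
python3 - <<'E'
from h import *
s=cam("scene"); t=cam("top")
def cen(f,box):
    im=cv2.imread(f); x0,y0,x1,y1=box; hsv=cv2.cvtColor(im,cv2.COLOR_BGR2HSV)[y0:y1,x0:x1]
    m=((hsv[...,0]<14)&(hsv[...,1]>120)&(hsv[...,2]>120)).astype(np.uint8)
    n,l,st,ce=cv2.connectedComponentsWithStats(m); i=1+st[1:,4].argmax(); print(st[i]); return ce[i]+[x0,y0], st[i]
a,sa=cen("pics/scene0.png",(266,120,290,150)); b,sb=cen("pics/top0.png",(196,100,220,120))
print(a,b)
d1=ray(s,*a); d2=ray(t,*b); k,res,_,_=np.linalg.lstsq(np.stack([d1,-d2],1),t["p"]-s["p"],rcond=None)
print(s["p"]+d1*k[0],t["p"]+d2*k[1],res**.5)
for P in [(.562,.388,.085),(.562,.388,0)]: print(proj(s,P),proj(t,P))
for u,v in [(0,278),(310,350)]: pass
# rack corner height: scene bottom px on z=0
print(onz(s,140+308/2.66,40+251/2.66,0), onz(s,140+357/2.66,40+222/2.66,0))
print("wall",onz(t,208,88,0),onz(t,208,92,0), onz(s,140+430/2.66,40+268/2.66,0))
E
```

```text
[ 7  6  7 12 62]
[ 5  5  7  9 47]
[276.11290323 131.91935484] [203.68085106 108.9787234 ]
[0.56884629 0.39069381 0.08028169] [0.56883132 0.39070162 0.08027711] [1.74902065e-05]
(np.float64(274.5893438203505), np.float64(131.97691919795815)) (np.float64(204.63953179693587), np.float64(111.35271871013481))
(np.float64(274.0306611897433), np.float64(159.53311432045734)) (np.float64(208.02752119410036), np.float64(124.12287452522634))
[0.58692419 0.49512097 0.        ] [0.65421731 0.50247718 0.        ]
wall [0.64914882 0.3914243  0.        ] [0.6393538  0.39104646 0.        ] [0.66380412 0.40195896 0.        ]
```

View pics/t5.png

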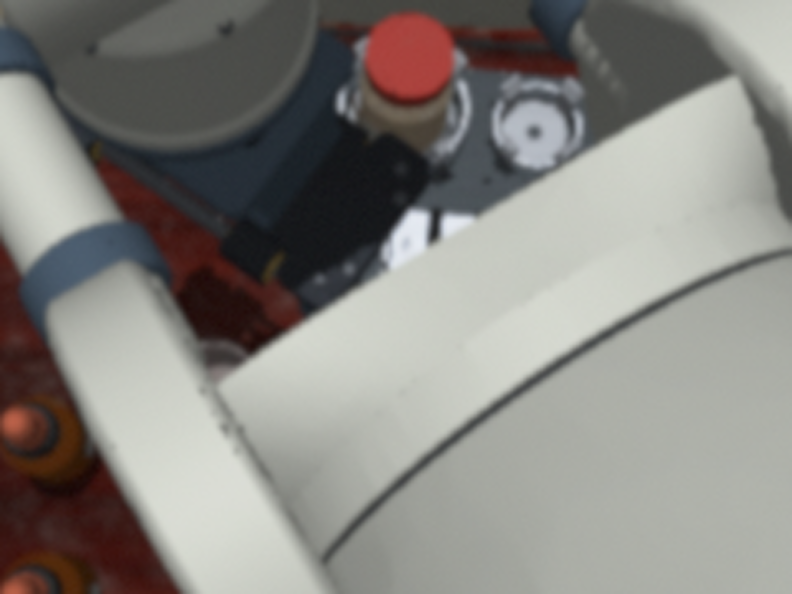

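The jar stands in its clamp, and the bottle is hidden here. The teat estimates differ by about 5 mm, so I'll shift the wrist camera for one clear measurement of the bottle.

play_rows(motion=[[[-0.05,0.02,0],0],[[-0.1,0.04,0],0],[[-0.1,0.04,0],0],[[-0.1,0.04,0],0]])

```text
clock: 18.73
position: [0.5132, 0.3443, 0.2691]
tool_rot: [-3.141, -0.0, 2.536]
force: [-0.0, 0.3, 0.4]
finger_gap: 0.0599
grasp_force: 0.0
```

```bash
python3 - <<'E'
from h import *
c=cam("wrist"); save("w6.png",c,None,1.5)
hsv=cv2.cvtColor(c["frame"],cv2.COLOR_RGB2HSV)
print((np.array([proj(c,(.565,.387,z)) for z in (0,.055,.099)])).round(1))
m=((hsv[...,0]<14)&(hsv[...,1]>120)&(hsv[...,2]>120)).astype(np.uint8)
n,l,st,ce=cv2.connectedComponentsWithStats(m)
for i in range(1,n):
    if st[i,4]>20: print(st[i],ce[i].round(1),onz(c,*ce[i],.09).round(4))
E
```

```text
[[297.6 175.4]
 [303.  183.8]
 [308.6 192.4]]
[164  76  26  21  91] [176.1  85.8] [0.3734 0.3288 0.09  ]
[320 144  14  10  33] [326.9 148.1] [0.5331 0.4347 0.09  ]
[303 183  13  15 131] [308.8 190.8] [0.5664 0.3883 0.09  ]
[210 250  37  12 364] [226.8 256.2] [0.5814 0.2483 0.09  ]
[211 288  29   6 129] [225.4 289.9] [0.6227 0.2157 0.09  ]
```

View pics/w6.png

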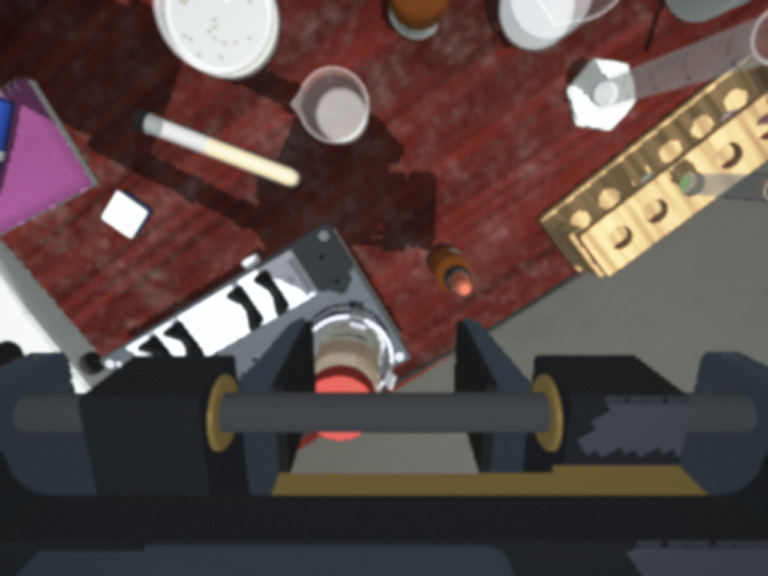

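The wrist view shows the teat at (462,287), giving a bottle position of about (0.565, 0.3885). The tube's round end is at (295,180) and its stopper at (140,120). The jar is clear of the planned grip yaw.

```bash
python3 - <<'E'
from h import *
c=cam("wrist"); go(.5593,.3925,.15,2.5305)
print("tube",onz(c,297/1.5,181/1.5,.01),onz(c,134/1.5,117/1.5,.01)); print("wall",onz(c,400,277/1.5,0),onz(c,420/1.5,365/1.5,0))
print("rack",onz(c,580/1.5,262/1.5,.05),onz(c,540/1.5,218/1.5,0),"cyl",onz(c,600/1.5,95/1.5,0))
E
```

```text
shift [-0.0185  0.1095  0.1987] turn 0.0118 mm [-11.1  65.7 119.2]
tube [0.41109767 0.31168348 0.01      ] [0.27874896 0.22197542 0.01      ]
wall [0.66958136 0.51273469 0.        ] [0.64658054 0.30065741 0.        ]
rack [0.62120796 0.48988476 0.05      ] [0.57932944 0.49069366 0.        ] cyl [0.51035054 0.59315007 0.        ]
```

play_rows(motion=[[[-0.01,0.06,0],0],[[-0.0185,0.11,0.0],0.012],[[-0.0185,0.11,0.06],0.012],[[-0.0185,0.11,0.13],0.012],[[-0.0185,0.11,0.199],0.012]])

```text
clock: 19.45
position: [0.5595, 0.3932, 0.1487]
tool_rot: [3.141, 0.0, 2.531]
force: [0.1, 0.0, 0.0]
finger_gap: 0.0605
grasp_force: 0.0
```

play_rows(motion=[[[0,0,0],0]])

```text
clock: 19.58
position: [0.558, 0.3921, 0.1471]
tool_rot: [-3.136, -0.002, 2.531]
force: [0.1, 0.6, 1.0]
finger_gap: 0.0605
grasp_force: 0.0
```

```bash
python3 - <<'E'
from h import *
go(.5593,.3925,.039,2.5305)
E
```

```text
shift [-0.0018  0.0027  0.1802] turn 0.0005 mm [ -1.1   1.6 108.1]
```

play_rows(motion=[[[0,0.001,0.05],0],[[0,0.001,0.1],0],[[0,0.001,0.15],0],[[0,0.001,0.18],0],[[0,0.001,0.18],0]])

```text
clock: 20.2
position: [0.5605, 0.3935, 0.0419]
tool_rot: [-3.141, -0.0, 2.53]
force: [0.9, 0.4, 0.5]
finger_gap: 0.0601
grasp_force: 0.0
```

play_rows(motion=[[[0,0,0],0],[[0,0,0],0],[[0,0,0],0]])

```text
clock: 20.58
position: [0.5609, 0.3936, 0.0424]
tool_rot: [3.141, 0.0, 2.53]
force: [0.1, 0.7, -0.8]
finger_gap: 0.0604
grasp_force: 0.0
```

play_rows(motion=[[[0,0,0],0],[[0,0,0],0],[[0,0,0],0],[[0,0,0],0]], grip=1)

```text
clock: 21.08
position: [0.5606, 0.3934, 0.0416]
tool_rot: [-3.141, -0.0, 2.53]
force: [0.6, -1.2, 0.7]
finger_gap: 0.0338
grasp_force: 30.0
```

play_rows(motion=[[[0,0,-0.03],0],[[0,0,-0.1],0],[[0,0,-0.2],0],[[0,0,-0.3],0],[[0,0,-0.38],0]])

```text
clock: 21.7
position: [0.5606, 0.3935, 0.2739]
tool_rot: [3.139, 0.001, 2.53]
force: [0.1, -0.2, -0.6]
finger_gap: 0.0337
grasp_force: 30.0
```

play_rows(motion=[[[0,0,0],0]])

```text
clock: 21.82
position: [0.5621, 0.3943, 0.2756]
tool_rot: [3.134, 0.004, 2.53]
force: [0.3, -0.6, -1.8]
finger_gap: 0.0336
grasp_force: 30.0
```

```bash
python3 - <<'E'
from h import *
go(.5516,.1839,.27,3.0626)
E
```

```text
shift [-0.187  -0.2972  0.0076] turn -1.0169 mm [-112.2 -178.3    4.6]
```

play_rows(motion=[[[0,0,0],-0.35],[[-0.02,-0.05,0],-0.7],[[-0.08,-0.13,0],-1],[[-0.13,-0.21,0],-1],[[-0.18,-0.286,0.006],-1]])

```text
clock: 22.45
position: [0.5498, 0.1891, 0.2661]
tool_rot: [-3.141, -0.0, 3.054]
force: [1.3, -0.8, -0.2]
finger_gap: 0.0335
grasp_force: 30.0
```

play_rows(motion=[[[0,0,0],0],[[0,0,0],0]])

```text
clock: 22.7
position: [0.5504, 0.191, 0.2661]
tool_rot: [3.141, -0.0, 3.053]
force: [-0.4, -0.5, 1.4]
finger_gap: 0.0335
grasp_force: 30.0
```

```bash
python3 - <<'E'
from h import *
go(.5516,.1839,.17,3.0626)
c=cam("wrist"); save("w7.png",c)
hsv=cv2.cvtColor(c["frame"],cv2.COLOR_RGB2HSV)
m=((hsv[...,0]<14)&(hsv[...,1]>120)&(hsv[...,2]>120)).astype(np.uint8)
n,l,st,ce=cv2.connectedComponentsWithStats(m)
for i in range(1,n):
    if st[i,4]>20: print(st[i],ce[i].round(1))
s=readout.observe(); R=Ro.from_euler("xyz",s["tool_rot"]).as_matrix()
for z in (-.0,.057-.01,.042,-.013): print(z,np.round(proj(c,s["position"]+R@np.array([-.0064,0,0])+[0,0,z]),1))
E
```

```text
shift [-0.0031 -0.0116  0.1601] turn -0.0179 mm [-1.9 -7.  96.1]
[ 309  178   54   51 1524] [339.5 206.8]
-0.0 [257.6 244.8]
0.047 [258.1 286.7]
0.042 [258.1 281.1]
-0.013 [257.5 236.6]
```

```bash
python3 - <<'E'
from h import *
s=readout.observe(); c=cam("wrist")
print(cv2.cvtColor(c["frame"],cv2.COLOR_RGB2HSV)[170:240:4,257].tolist())
R=Ro.from_euler("xyz",s["tool_rot"]).as_matrix()
for off in (-.0064,0): print(off,[np.round(proj(c,s["position"]+R@np.array([off+.018,0,.0417])),1) ])
print(proj(c,(.558,.1834,.064)))
E
```

```text
[[103, 14, 125], [101, 13, 222], [105, 9, 239], [105, 9, 239], [103, 8, 237], [105, 9, 230], [101, 20, 104], [105, 19, 158], [107, 12, 150], [45, 5, 111], [80, 7, 116], [12, 48, 79], [12, 171, 67], [13, 199, 73], [13, 188, 84], [12, 188, 99], [12, 186, 100], [12, 189, 100]]
-0.0064 [array([256.7, 199.9])]
0 [array([256.8, 192. ])]
(np.float64(250.89288321852973), np.float64(178.85825835492858))
```

```bash
python3 - <<'E'
from h import *
c=cam("wrist"); hsv=cv2.cvtColor(c["frame"],cv2.COLOR_RGB2HSV)
m=(hsv[...,0]<22)&(hsv[...,1]>90)
for v in range(196,262,4):
    u=np.where(m[v,220:295])[0]+220; print(v,(u.min(),u.max(),len(u)) if len(u) else None)
f=c["frame"][165:265,205:310]; im=cv2.resize(f,None,fx=5,fy=5,interpolation=cv2.INTER_CUBIC); cv2.imwrite("pics/w8.png",im[...,::-1])
E
```

```text
196 None
200 None
204 None
208 (np.int64(220), np.int64(289), 50)
212 (np.int64(220), np.int64(287), 47)
216 (np.int64(229), np.int64(279), 37)
220 (np.int64(229), np.int64(271), 43)
224 (np.int64(230), np.int64(284), 55)
228 (np.int64(229), np.int64(277), 49)
232 (np.int64(229), np.int64(277), 49)
236 (np.int64(230), np.int64(279), 50)
240 (np.int64(229), np.int64(283), 55)
244 (np.int64(229), np.int64(283), 44)
248 (np.int64(228), np.int64(284), 31)
252 (np.int64(228), np.int64(283), 24)
256 (np.int64(228), np.int64(283), 19)
260 (np.int64(230), np.int64(282), 28)
```

View pics/w8.png

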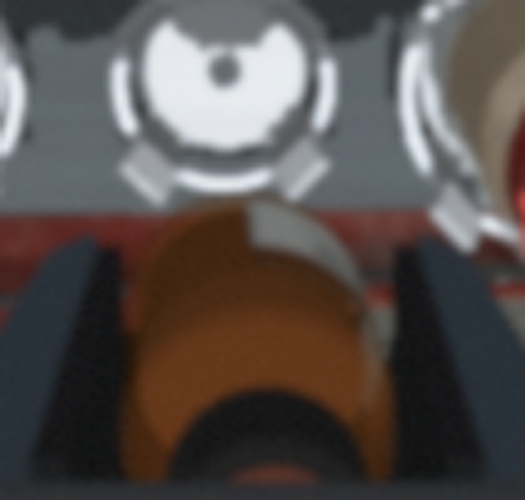

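The crop shows the bottle held upright with its foot edge at crop row 198 (image v≈204.6). That puts its axis about 9 mm behind the tool axis, and the bottle clamp is straight ahead at crop (225,70). I'll correct for that and lower.

play_rows(motion=[[[0.0013,-0.0117,0.02],-0.018],[[0.0013,-0.0117,0.06],-0.018],[[0.0013,-0.0117,0.11],-0.018],[[0.0013,-0.0117,0.16],-0.018],[[0.0013,-0.0117,0.16],-0.018]])

```text
clock: 23.48
position: [0.5474, 0.1837, 0.1677]
tool_rot: [-3.14, -0.005, 3.064]
force: [0.3, 0.8, -0.2]
finger_gap: 0.0339
grasp_force: 30.0
```

play_rows(motion=[[[0,0,0],0],[[0,0,0],0]])

```text
clock: 23.72
position: [0.5498, 0.1842, 0.1712]
tool_rot: [3.141, 0.002, 3.063]
force: [0.8, 0.8, -1.4]
finger_gap: 0.0337
grasp_force: 30.0
```

```bash
python3 - <<'E'
from h import *
go(.549,.1841,.1057,3.0626)
c=cam("wrist"); hsv=cv2.cvtColor(c["frame"],cv2.COLOR_RGB2HSV)
m=((hsv[...,0]<22)&(hsv[...,1]>90)).astype(np.uint8)
print(proj(c,(.558,.1834,.064)),proj(c,(.558-.018,.1834,readout.observe()["position"][2]-.0417)))
print([(v,np.where(m[v,225:285])[0][[0,-1]]+225) for v in range(180,225,3) if m[v,225:285].any()])
E
```

```text
shift [ 0.0015 -0.0002  0.1091] turn 0.0016 mm [ 0.9 -0.1 65.5]
(np.float64(256.4252090684546), np.float64(199.48240020704927)) (np.float64(254.76874820392888), np.float64(202.14519763136465))
[(207, array([248, 253])), (210, array([242, 253])), (213, array([236, 254])), (216, array([235, 263])), (219, array([234, 270])), (222, array([233, 273]))]
```

play_rows(motion=[[[0.0015,0,0.02],0],[[0.0015,0,0.04],0],[[0.0015,0,0.06],0],[[0.0015,0,0.075],0],[[0.0015,0,0.075],0]])

```text
clock: 24.4
position: [0.5478, 0.1839, 0.1241]
tool_rot: [-3.141, -0.001, 3.063]
force: [-0.7, -0.2, 0.4]
finger_gap: 0.0334
grasp_force: 30.0
```

play_rows(motion=[[[0,0,0.01],0],[[0,0,0.02],0],[[0,0,0.026],0],[[0,0,0.026],0]])

```text
clock: 24.9
position: [0.5481, 0.184, 0.1091]
tool_rot: [-3.141, -0.0, 3.063]
force: [0.1, 0.2, 0.2]
finger_gap: 0.0339
grasp_force: 30.0
```

play_rows(motion=[[[0,0,0.002],0],[[0,0,0.004],0],[[0,0,0.004],0]])

```text
clock: 25.28
position: [0.5482, 0.184, 0.107]
tool_rot: [-3.142, -0.0, 3.063]
force: [-0.6, 0.3, -1.4]
finger_gap: 0.034
grasp_force: 30.0
```

play_rows(motion=[[[0,0,0.001],0],[[0,0,0.002],0],[[0,0,0.002],0]])

```text
clock: 25.65
position: [0.5482, 0.184, 0.1058]
tool_rot: [-3.142, -0.0, 3.063]
force: [-0.6, -0.1, -1.5]
finger_gap: 0.0341
grasp_force: 30.0
```

play_rows(motion=[[[0,0,0.001],0],[[0,0,0.0015],0],[[0,0,0.0015],0]])

```text
clock: 26.02
position: [0.5486, 0.184, 0.1054]
tool_rot: [3.141, 0.001, 3.063]
force: [-1.2, -1.0, 7.6]
finger_gap: 0.034
grasp_force: 30.1
```

The bottle is seated: contact came at the predicted height. But its teat tops out at 0.163, and the gripper's body would be at about 0.16 and overlap the teat while laying the tube. So I'll lay the tube first. The bottle goes back on a free spot of bench and returns to its clamp afterwards.

play_rows(motion=[[[0,0,-0.03],0],[[0,0,-0.08],0],[[0,0,-0.15],0],[[0,0,-0.22],0],[[0,0,-0.275],0]])

```text
clock: 26.65
position: [0.5483, 0.1841, 0.2717]
tool_rot: [3.141, 0.001, 3.063]
force: [1.1, -0.4, -1.2]
finger_gap: 0.0338
grasp_force: 30.0
```

play_rows(motion=[[[0,0,0],0]])

```text
clock: 26.78
position: [0.5494, 0.1843, 0.2724]
tool_rot: [3.14, 0.004, 3.063]
force: [0.6, -0.4, -0.1]
finger_gap: 0.0337
grasp_force: 30.0
```

```bash
python3 - <<'E'
from h import *
go(.476,.40,.26,np.pi)
E
```

```text
shift [0.1501 0.3487 0.0205] turn -0.1496 mm [ 90.1 209.2  12.3]
```

play_rows(motion=[[[0.02,0.06,0],0],[[0.06,0.14,0],-0.05],[[0.1,0.23,0],-0.1],[[0.14,0.31,0],-0.15],[[0.15,0.349,0],-0.15]])

```text
clock: 27.4
position: [0.4731, 0.4019, 0.2687]
tool_rot: [-3.141, -0.002, -3.139]
force: [0.1, -0.8, -0.4]
finger_gap: 0.0337
grasp_force: 30.0
```

play_rows(motion=[[[0,0,0.08],0],[[0,0,0.17],0],[[0,0,0.26],0],[[0,0,0.33],0],[[0,0,0.34],0]])

```text
clock: 28.02
position: [0.4735, 0.3982, 0.0629]
tool_rot: [-3.138, -0.005, 3.141]
force: [-0.3, -0.4, 0.5]
finger_gap: 0.0335
grasp_force: 30.0
```

play_rows(motion=[[[0,0,0],0],[[0,0,0],0]])

```text
clock: 28.28
position: [0.4759, 0.4004, 0.0677]
tool_rot: [3.14, 0.002, 3.142]
force: [-0.3, -0.6, -0.8]
finger_gap: 0.034
grasp_force: 30.0
```

play_rows(motion=[[[0,0,0.015],0],[[0,0,0.03],0],[[0,0,0.039],0],[[0,0,0.039],0],[[0,0,0.039],0]])

```text
clock: 28.9
position: [0.4749, 0.3999, 0.0425]
tool_rot: [3.142, -0.0, -3.141]
force: [-0.2, 0.6, -0.2]
finger_gap: 0.034
grasp_force: 30.0
```

play_rows(motion=[[[0,0,0.001],0],[[0,0,0.003],0],[[0,0,0.003],0]])

```text
clock: 29.28
position: [0.4753, 0.3999, 0.0413]
tool_rot: [3.141, 0.001, -3.141]
force: [-1.9, -1.7, 8.9]
finger_gap: 0.0333
grasp_force: 30.1
```

play_rows(motion=[[[0,0,0.001],0],[[0,0,0.0015],0],[[0,0,0.0015],0]])

```text
clock: 29.65
position: [0.4755, 0.4, 0.0412]
tool_rot: [3.141, 0.002, -3.141]
force: [-2.1, -5.1, 19.8]
finger_gap: 0.0338
grasp_force: 30.3
```

Down. I'll ease off, release and rise, then go towards the tube.

play_rows(motion=[[[0,0,-0.0025],0],[[0,0,-0.0025],0]])

```text
clock: 29.9
position: [0.475, 0.3999, 0.0414]
tool_rot: [3.141, 0.0, -3.142]
force: [0.3, 0.6, 5.8]
finger_gap: 0.0341
grasp_force: 30.0
```

play_rows(motion=[[[0,0,0],0],[[0,0,0],0],[[0,0,0],0],[[0,0,-0.03],0],[[0,0,-0.1],0]], grip=-0.3)

```text
clock: 30.52
position: [0.4741, 0.3993, 0.1015]
tool_rot: [-3.14, -0.002, -3.141]
force: [1.0, 0.9, 0.1]
finger_gap: 0.0597
grasp_force: 0.0
```

play_rows(motion=[[[0,0,-0.08],0],[[0,0,-0.18],0],[[0.07,-0.03,-0.22],0],[[0.15,-0.06,-0.22],0],[[0.22,-0.1,-0.22],0]])

```text
clock: 31.15
position: [0.3414, 0.3393, 0.2347]
tool_rot: [3.14, 0.001, -3.141]
force: [0.0, 0.4, -0.1]
finger_gap: 0.0596
grasp_force: 0.0
```

```bash
python3 - <<'E'
from h import *
c=cam("wrist"); hsv=cv2.cvtColor(c["frame"],cv2.COLOR_RGB2HSV)
m=((hsv[...,0]<14)&(hsv[...,1]>120)&(hsv[...,2]>120)).astype(np.uint8)
n,l,st,ce=cv2.connectedComponentsWithStats(m)
for i in range(1,n):
    if st[i,4]>20: print("orange",st[i],ce[i].round(1),onz(c,*ce[i],.088).round(4))
t=((hsv[...,0]>18)&(hsv[...,0]<32)&(hsv[...,1]>50)&(hsv[...,1]<150)&(hsv[...,2]>150)).astype(np.uint8)
n,l,st,ce=cv2.connectedComponentsWithStats(t)
for i in range(1,n):
    if st[i,4]>150: print("cream",st[i],ce[i].round(1),onz(c,*ce[i],.01).round(4))
print(c["p"],proj(c,(.4107,.313,.01)),proj(c,(.281,.2248,.01)),proj(c,(.485,.4,.088)))
E
```

```text
orange [363   7   5   9  23] [365.1  11.1] [0.1693 0.4451 0.088 ]
orange [319  21  24  24 144] [330.6  28.3] [0.1844 0.4126 0.088 ]
orange [285  25  28  35 259] [294.5  43.9] [0.1983 0.3774 0.088 ]
orange [299  54  45  30 319] [323.8  74.1] [0.2265 0.4086 0.088 ]
orange [420  68  75   7 259] [459.5  70.7] [0.223  0.5479 0.088 ]
orange [386  95  37  24 504] [407. 107.] [0.2589 0.4991 0.088 ]
orange [222 175  35   5  99] [238.9 176.5] [0.3345 0.3194 0.088 ]
orange [392 195  19  18 264] [401.4 203.8] [0.3668 0.5084 0.088 ]
orange [381 198   8  10  34] [383.9 202.4] [0.3652 0.4878 0.088 ]
orange [269 253  10   3  22] [274.3 254. ] [0.4317 0.3614 0.088 ]
orange [297 289  13  10 103] [303.2 293.2] [0.4872 0.3995 0.088 ]
cream [330   0  41   9 209] [348.5   2.9] [0.1375 0.4503 0.01  ]
cream [481 134  31  72 738] [495.7 171.5] [0.3442 0.676  0.01  ]
cream [198 170  42  47 153] [219.9 196.7] [0.3815 0.287  0.01  ]
[0.26393167 0.33852291 0.40632401] (np.float64(238.30910613190542), np.float64(215.73734279072193)) (np.float64(171.1455491173307), np.float64(124.90590465606854)) (np.float64(303.677535129956), np.float64(291.66379452986723))
```

The teat is seen at (0.487, 0.3995), so the bottle stands where I put it. I'll fit the tube's axis from brightness profiles across it.

```bash
python3 - <<'E'
from h import *
c=cam("wrist"); f=c["frame"].astype(float); g=cv2.GaussianBlur(f[...,1],(0,0),1)
A=np.array(proj(c,(.4107,.313,.01))); B=np.array(proj(c,(.281,.2248,.01))); d=(B-A)/np.linalg.norm(B-A); n=np.array([-d[1],d[0]]); L=np.linalg.norm(B-A)
pts=[]
for s in np.arange(.1,.9,.1):
    o=A+d*L*s; k=np.arange(-18,19,.5); P=o+k[:,None]*n
    v=cv2.remap(g.astype(np.float32),P[:,0].astype(np.float32)[None],P[:,1].astype(np.float32)[None],1)[0]
    h=(v>(v.min()+v.max())/2); i=np.where(h)[0]; mid=k[i].mean(); w=(i[-1]-i[0])*.5
    q=o+mid*n; W=onz(c,*q,.01); pts.append(W[:2]); print(round(s,1),round(mid,1),w,W[:2].round(4),int(v.max()))
for k in np.arange(-8,8,1): print(int(g[int((A+d*k)[1]),int((A+d*k)[0])]),int(g[int((B+d*k)[1]),int((B+d*k)[0])]),end="; ")
vx,vy,x0,y0=cv2.fitLine(np.array(pts,np.float32),cv2.DIST_HUBER,0,.01,.01).ravel(); print(vx,vy,x0,y0,np.degrees(np.arctan2(vy,vx)))
E
```

```text
0.1 -0.5 11.0 [0.3971 0.3029] 245
0.2 -0.8 10.5 [0.3836 0.2932] 245
0.3 -0.8 10.5 [0.3701 0.284 ] 246
0.4 -0.8 10.5 [0.3568 0.275 ] 246
0.5 -0.8 11.5 [0.3437 0.2661] 246
0.6 -0.8 11.5 [0.3308 0.2574] 236
0.7 -0.8 11.5 [0.3182 0.2488] 236
0.8 -0.8 11.5 [0.3058 0.2404] 237
62 119; 65 86; 65 75; 65 72; 70 72; 92 72; 114 68; 160 61; 160 50; 200 45; 226 45; 234 47; 242 48; 242 52; 244 54; 245 54; 0.8261201 0.5634941 0.35075703 0.2709727 34.297787
```

```bash
python3 - <<'E'
from h import *
s=readout.observe(); print(s["joints"][[0,5]], s["joints"][0]+np.pi/2-np.pi)
go(.3457,.2677,.06,-2.543)
E
```

```text
[ 0.65850575 -0.91344165] -0.9122905753125061
shift [-0.0119 -0.1161  0.2908] turn -1.1411 mm [ -7.1 -69.7 174.5]
```

play_rows(motion=[[[-0.005,-0.05,0],-0.33],[[-0.012,-0.116,0.05],-0.66],[[-0.012,-0.116,0.13],-1],[[-0.012,-0.116,0.21],-1],[[-0.012,-0.116,0.27],-1]])

```text
clock: 31.88
position: [0.3506, 0.2703, 0.0706]
tool_rot: [3.142, 0.001, -2.618]
force: [1.2, 0.1, -0.6]
finger_gap: 0.0592
grasp_force: 0.0
```

play_rows(motion=[[[0,0,0],-0.1411],[[0,0,0],-0.1411]])

```text
clock: 32.12
position: [0.3507, 0.2705, 0.0717]
tool_rot: [-3.142, 0.001, -2.544]
force: [-0.2, 0.4, 0.2]
finger_gap: 0.0596
grasp_force: 0.0
```

```bash
python3 - <<'E'
from h import *
go(.3457,.2677,.005,-2.543)
E
```

```text
shift [0.0096 0.0008 0.1111] turn -0.0023 mm [ 5.8  0.5 66.7]
```

play_rows(motion=[[[0.01,0.001,0.04],0],[[0.01,0.001,0.08],0],[[0.01,0.001,0.1],0],[[0.01,0.001,0.107],0],[[0.01,0.001,0.107],0]])

```text
clock: 32.75
position: [0.3452, 0.2675, 0.0075]
tool_rot: [-3.142, 0.001, -2.544]
force: [0.4, 0.1, -0.1]
finger_gap: 0.0594
grasp_force: 0.0
```

play_rows(motion=[[[0,0,0],0],[[0,0,0],0]])

```text
clock: 33.0
position: [0.3451, 0.2675, 0.0076]
tool_rot: [-3.142, 0.001, -2.544]
force: [0.1, 0.1, 0.4]
finger_gap: 0.0591
grasp_force: 0.0
```

Go 3 mm lower, then close.

play_rows(motion=[[[0,0,0.003],0],[[0,0,0.005],0],[[0,0,0.005],0]])

```text
clock: 33.38
position: [0.3448, 0.2673, 0.004]
tool_rot: [3.142, -0.0, -2.544]
force: [0.5, -0.4, 0.2]
finger_gap: 0.0593
grasp_force: 0.0
```

play_rows(motion=[[[0,0,0],0],[[0,0,0],0],[[0,0,0],0],[[0,0,0],0],[[0,0,0],0]], grip=1)

```text
clock: 34.0
position: [0.3448, 0.2673, 0.0041]
tool_rot: [3.142, -0.0, -2.544]
force: [-0.0, 0.5, -0.3]
finger_gap: 0.0193
grasp_force: 30.0
```

play_rows(motion=[[[0,0,0],0],[[0,0,0],0]])

```text
clock: 34.25
position: [0.3448, 0.2673, 0.0041]
tool_rot: [-3.142, -0.0, -2.544]
force: [-0.0, 0.6, -0.0]
finger_gap: 0.0189
grasp_force: 30.0
```

The tube is gripped. I'll lift it and move to where the wrist camera sees the cradle beside it.

play_rows(motion=[[[0,0,-0.03],0],[[0,0,-0.1],0],[[0,0,-0.2],0],[[0,0,-0.3],0],[[0,0,-0.4],0]])

```text
clock: 34.88
position: [0.3443, 0.2671, 0.2463]
tool_rot: [3.142, 0.0, -2.544]
force: [-0.0, 0.7, -0.8]
finger_gap: 0.0197
grasp_force: 30.0
```

```bash
python3 - <<'E'
from h import *
go(.46,.31,.25,-2.544)
E
```

```text
shift [-0.1996 -0.0493 -0.0062] turn 0.0 mm [-119.8  -29.6   -3.7]
```

play_rows(motion=[[[-0.06,-0.015,-0.006],0],[[-0.13,-0.03,-0.006],0],[[-0.2,-0.049,-0.006],0],[[-0.2,-0.049,-0.006],0]])

```text
clock: 35.38
position: [0.4627, 0.3111, 0.2471]
tool_rot: [-3.141, 0.0, -2.545]
force: [-0.6, 0.1, -0.1]
finger_gap: 0.0193
grasp_force: 30.0
```

```bash
python3 - <<'E'
from h import *
c=cam("wrist"); save("w9.png",c)
# rectify platform plane z=.067 : 1 px = 0.5mm, x up, y left
X0,Y0=.40,.06; k=2000
W=np.float32([[.43,.08],[.43,.29],[.52,.29],[.52,.08]])
src=np.float32([proj(c,(*w,.067)) for w in W]); dst=np.float32([[(w[1]-Y0)*k,(w[0]-X0)*k] for w in W])
H=cv2.getPerspectiveTransform(src,dst); im=cv2.warpPerspective(c["frame"],H,(520,280)); np.save("rect.npy",im)
hsv=cv2.cvtColor(im,cv2.COLOR_RGB2HSV)
print(src.round(0).tolist())
g=im[...,1]
for y in (.11,.125,.142,.165,.175,.185,.195,.205,.237,.262):
    col=g[:,int((y-Y0)*k)-4:int((y-Y0)*k)+5].mean(1); print(y,[int(v) for v in col[40:240:8]])
E
```

```text
[[100.0, 37.0], [257.0, 145.0], [218.0, 204.0], [67.0, 108.0]]
0.11 [35, 45, 29, 21, 44, 81, 152, 250, 246, 219, 240, 237, 226, 247, 250, 246, 222, 150, 60, 97, 103, 101, 100, 97, 73]
0.125 [41, 39, 28, 19, 25, 91, 103, 154, 34, 30, 34, 40, 49, 65, 71, 85, 101, 153, 161, 103, 103, 103, 101, 102, 97]
0.142 [60, 58, 47, 28, 25, 74, 75, 227, 251, 199, 163, 219, 248, 249, 248, 231, 187, 115, 58, 65, 103, 105, 102, 103, 105]
0.165 [33, 33, 35, 20, 21, 40, 50, 135, 252, 251, 251, 251, 252, 252, 251, 252, 251, 252, 251, 146, 104, 106, 104, 103, 105]
0.175 [31, 32, 34, 27, 19, 28, 61, 112, 250, 252, 251, 251, 252, 253, 251, 252, 252, 252, 252, 182, 105, 106, 104, 103, 105]
0.185 [34, 35, 39, 32, 20, 26, 75, 90, 242, 252, 252, 251, 252, 253, 252, 252, 252, 252, 253, 218, 105, 106, 105, 103, 105]
0.195 [37, 40, 44, 36, 23, 26, 68, 74, 219, 253, 252, 252, 251, 253, 252, 252, 252, 252, 253, 242, 113, 105, 106, 104, 105]
0.205 [47, 48, 48, 43, 23, 25, 56, 68, 186, 253, 252, 252, 251, 253, 253, 252, 252, 252, 253, 249, 127, 105, 107, 104, 105]
0.237 [21, 20, 21, 24, 43, 121, 123, 85, 54, 130, 141, 139, 139, 137, 143, 159, 202, 249, 252, 252, 225, 110, 108, 106, 106]
0.262 [34, 30, 27, 31, 24, 27, 29, 65, 67, 90, 142, 140, 140, 138, 133, 122, 133, 138, 142, 199, 222, 146, 109, 108, 101]
```

The cradle base spans x 0.450 to 0.4966 at y = 0.185, which is 46.6 mm wide against the stated 46. Its centre is about (0.4733, 0.1893) and its axis lies at 85.6°. I'll turn the tube and move it over.

```bash
python3 - <<'E'
from h import *
go(.4733,.1893,.2,-1.648)
E
```

```text
shift [ 0.0966 -0.1786  0.0785] turn -1.7121 mm [  58.  -107.2   47.1]
```

play_rows(motion=[[[0,0,0],-0.3],[[0.02,-0.03,0],-0.65],[[0.045,-0.08,0],-1],[[0.07,-0.13,0],-1],[[0.0966,-0.1786,0],-1]])

```text
clock: 36.05
position: [0.4717, 0.1882, 0.2477]
tool_rot: [3.141, -0.0, -2.02]
force: [0.4, -0.3, 0.5]
finger_gap: 0.0192
grasp_force: 30.0
```

play_rows(motion=[[[0,0,0],-0.3],[[0,0,0],-0.6],[[0,0,0.03],-0.712],[[0,0,0.078],-0.712],[[0,0,0.078],-0.712]])

```text
clock: 36.67
position: [0.4708, 0.1889, 0.1997]
tool_rot: [3.138, -0.001, -1.648]
force: [0.8, 0.9, 0.5]
finger_gap: 0.0189
grasp_force: 30.0
```

play_rows(motion=[[[0,0,0],0],[[0,0,0],0]])

```text
clock: 36.92
position: [0.4733, 0.1895, 0.202]
tool_rot: [-3.14, 0.001, -1.648]
force: [0.6, -1.1, -0.3]
finger_gap: 0.0194
grasp_force: 30.0
```

```bash
python3 - <<'E'
from h import *
go(.4733,.1893,.1,-1.648); print(readout.observe()["joints"][5])
E
```

```text
shift [0.0004 0.0002 0.1699] turn 0.0007 mm [2.00e-01 1.00e-01 1.02e+02]
-2.8011430373957777
```

play_rows(motion=[[[0,0,0.04],0],[[0,0,0.08],0],[[0,0,0.12],0],[[0,0,0.16],0],[[0,0,0.17],0]])

```text
clock: 37.55
position: [0.4726, 0.1893, 0.0984]
tool_rot: [3.141, -0.0, -1.648]
force: [0.4, -0.7, 0.3]
finger_gap: 0.0191
grasp_force: 30.0
```

play_rows(motion=[[[0,0,0],0],[[0,0,0.006],0],[[0,0,0.012],0],[[0,0,0.018],0],[[0,0,0.018],0]])

```text
clock: 38.17
position: [0.4728, 0.1893, 0.0879]
tool_rot: [3.141, -0.0, -1.648]
force: [0.4, -0.8, 0.1]
finger_gap: 0.0192
grasp_force: 30.0
```

play_rows(motion=[[[0,0,0.003],0],[[0,0,0.006],0],[[0,0,0.006],0]])

```text
clock: 38.55
position: [0.4729, 0.1893, 0.0844]
tool_rot: [3.141, -0.0, -1.648]
force: [0.2, 0.3, -0.6]
finger_gap: 0.0192
grasp_force: 30.0
```

play_rows(motion=[[[0,0,0.002],0],[[0,0,0.004],0],[[0,0,0.004],0]])

```text
clock: 38.92
position: [0.4732, 0.1894, 0.0822]
tool_rot: [-3.141, 0.0, -1.648]
force: [0.9, 0.6, 1.2]
finger_gap: 0.019
grasp_force: 30.0
```

play_rows(motion=[[[0,0,0.001],0],[[0,0,0.002],0],[[0,0,0.002],0]])

```text
clock: 39.3
position: [0.4738, 0.1895, 0.0813]
tool_rot: [-3.14, 0.0, -1.648]
force: [2.7, -1.0, 6.5]
finger_gap: 0.0191
grasp_force: 30.0
```

play_rows(motion=[[[0,0,0.001],0],[[0,0,0.0015],0],[[0,0,0.0015],0]])

```text
clock: 39.67
position: [0.4739, 0.1895, 0.081]
tool_rot: [-3.139, 0.001, -1.648]
force: [-0.3, -2.6, 21.4]
finger_gap: 0.019
grasp_force: 30.0
```

Contact came at 0.081, as predicted. Ease off, open a little, rise.

play_rows(motion=[[[0,0,-0.002],0],[[0,0,-0.002],0]])

```text
clock: 39.92
position: [0.4736, 0.1895, 0.0815]
tool_rot: [-3.14, 0.0, -1.648]
force: [4.3, -0.3, 5.8]
finger_gap: 0.0194
grasp_force: 30.0
```

play_rows(motion=[[[0,0,0],0],[[0,0,0],0],[[0,0,0],0],[[0,0,-0.02],0],[[0,0,-0.06],0]], grip=0.15)

```text
clock: 40.55
position: [0.4724, 0.1892, 0.1176]
tool_rot: [3.14, -0.001, -1.648]
force: [0.6, 0.3, -0.3]
finger_gap: 0.0388
grasp_force: 0.0
```

play_rows(motion=[[[0,0,-0.08],0],[[0,0,-0.18],0],[[0,0,-0.25],0.3],[[0,0,-0.28],0.6],[[0,0,-0.28],0.9]])

```text
clock: 41.18
position: [0.4734, 0.1895, 0.2877]
tool_rot: [-3.139, 0.003, -2.124]
force: [-0.2, 0.2, -0.3]
finger_gap: 0.0388
grasp_force: 0.0
```

```bash
python3 - <<'E'
from h import *
go(.40,.33,.27,np.pi)
c=cam("wrist"); save("w10.png",c)
g=cv2.GaussianBlur(c["frame"][...,1].astype(np.float32),(0,0),.8); hsv=cv2.cvtColor(c["frame"],cv2.COLOR_RGB2HSV)
u=np.array([-.997,.077]); v=np.array([.077,.997]) 
for s in (-.06,-.05,-.03,0,.03,.05,.06):
    o=np.array([.4733,.1893])+s*v; ks=np.arange(-.024,.025,.003)
    P=[proj(c,(*(o+k*np.array([.997,-.077])),.087)) for k in ks]
    print(s,[tuple(int(x) for x in hsv[int(round(b)),int(round(a)),1:]) if 0<=b<384 and 0<=a<512 else None for a,b in P][::2])
print(proj(c,(.4733,.1893,.087)))
E
```

```text
shift [-0.1349  0.2272  0.0293] turn 1.9435 mm [-80.9 136.3  17.6]
-0.06 [(16, 96), (18, 169), (17, 164), (10, 158), (8, 182), (10, 175), (16, 163), (17, 154), (24, 65)]
-0.05 [(19, 80), (16, 173), (15, 170), (8, 230), (1, 252), (6, 243), (15, 169), (18, 169), (28, 64)]
-0.03 [(19, 80), (18, 173), (17, 167), (7, 233), (1, 252), (6, 240), (17, 168), (17, 164), (26, 60)]
0 [(19, 96), (15, 167), (17, 165), (32, 199), (27, 252), (43, 246), (1, 254), (1, 255), (28, 128)]
0.03 [(20, 177), (15, 139), (12, 43), (49, 168), (31, 251), (50, 243), (8, 64), (16, 49), (29, 124)]
0.05 [(23, 121), (17, 91), (12, 64), (51, 196), (36, 250), (50, 244), (8, 66), (15, 173), (26, 127)]
0.06 [(21, 149), (9, 228), (11, 71), (30, 170), (29, 251), (39, 247), (16, 180), (16, 93), (29, 125)]
(np.float64(256.79521858834744), np.float64(172.98802789238732))
```

The tube lies centred on the cradle axis over the full ±60 mm. Now back to the bottle at about (0.4855, 0.3997).

play_rows(motion=[[[-0.04,0.06,0],0.33],[[-0.07,0.12,0],0.66],[[-0.1,0.18,0],1],[[-0.134,0.227,0.0],1],[[-0.134,0.227,0.0],1]], grip=-0.3)

```text
clock: 41.85
position: [0.3974, 0.3304, 0.2855]
tool_rot: [3.141, -0.0, -2.637]
force: [0.9, -0.7, -0.2]
finger_gap: 0.0594
grasp_force: 0.0
```

play_rows(motion=[[[0,0,0],0.33],[[0,0,0],0.66],[[0,0,0],0.9435],[[0,0,0],0.9435]])

```text
clock: 42.35
position: [0.3988, 0.3282, 0.2854]
tool_rot: [-3.141, -0.0, -3.135]
force: [-0.5, 0.7, -0.4]
finger_gap: 0.0591
grasp_force: 0.0
```

```bash
python3 - <<'E'
from h import *
c=cam("wrist"); hsv=cv2.cvtColor(c["frame"],cv2.COLOR_RGB2HSV)
m=((hsv[...,0]<14)&(hsv[...,1]>120)&(hsv[...,2]>120)).astype(np.uint8)
n,l,st,ce=cv2.connectedComponentsWithStats(m); e=np.array(proj(c,(.4855,.3997,.088)))
for i in range(1,n):
    if st[i,4]>20 and np.linalg.norm(ce[i]-e)<40: print(st[i],ce[i].round(1),e,[onz(c,*ce[i],z).round(4) for z in(.085,.09)])
go(.4855,.3997,.15,np.pi)
E
```

```text
shift [-0.1457  0.1176  0.2256] turn 0.0176 mm [-87.4  70.6 135.3]
```

The gripper hides the bottle here, but it hasn't moved since I measured it. Approaching.

play_rows(motion=[[[-0.07,0.06,0],0.017],[[-0.13,0.11,0.0],0.017],[[-0.1457,0.1176,0.04],0.017],[[-0.1457,0.1176,0.13],0.017],[[-0.1457,0.1176,0.2256],0.017]])

```text
clock: 43.02
position: [0.4862, 0.3998, 0.1488]
tool_rot: [3.141, 0.001, -3.141]
force: [-0.1, 0.6, -0.3]
finger_gap: 0.0596
grasp_force: 0.0
```

play_rows(motion=[[[0,0,0],0],[[0,0,0],0]])

```text
clock: 43.28
position: [0.4867, 0.4004, 0.152]
tool_rot: [3.14, 0.002, 3.14]
force: [0.3, -0.0, 0.5]
finger_gap: 0.0591
grasp_force: 0.0
```

```bash
python3 - <<'E'
from h import *
go(.4855,.3997,.0415,np.pi)
E
```

```text
shift [ 0.0022 -0.0014  0.1841] turn -0.0039 mm [  1.3  -0.8 110.5]
```

play_rows(motion=[[[0.002,0,0.05],0],[[0.002,0,0.11],0],[[0.002,0,0.16],0],[[0.002,0,0.182],0],[[0.002,0,0.182],0]])

```text
clock: 43.9
position: [0.4851, 0.4004, 0.0418]
tool_rot: [3.141, 0.001, 3.138]
force: [-0.2, 0.7, 0.9]
finger_gap: 0.0594
grasp_force: 0.0
```

play_rows(motion=[[[0,0,0],0],[[0,0,0],0],[[0,0,0],0],[[0,0,0],0],[[0,0,0],0]], grip=1)

```text
clock: 44.52
position: [0.4848, 0.4002, 0.0413]
tool_rot: [3.141, 0.001, 3.138]
force: [-0.9, -0.9, 7.3]
finger_gap: 0.0336
grasp_force: 30.1
```

play_rows(motion=[[[0,0,-0.03],0],[[0,0,-0.1],0],[[0,0,-0.2],0],[[0,0,-0.3],0],[[0,0,-0.38],0]])

```text
clock: 45.15
position: [0.4844, 0.4, 0.2726]
tool_rot: [3.14, 0.002, 3.138]
force: [0.5, 0.0, -1.8]
finger_gap: 0.034
grasp_force: 30.0
```

play_rows(motion=[[[0,0,0],0]])

```text
clock: 45.28
position: [0.4857, 0.4009, 0.274]
tool_rot: [3.137, 0.006, 3.138]
force: [0.9, -0.3, -1.0]
finger_gap: 0.0338
grasp_force: 30.0
```

```bash
python3 - <<'E'
from h import *
go(.557,.1835,.27,3.0626)
E
```

```text
shift [-0.12   -0.362   0.0058] turn 0.1438 mm [ -72.  -217.2    3.5]
```

play_rows(motion=[[[-0.01,-0.06,0],0],[[-0.04,-0.15,0],0.05],[[-0.08,-0.24,0],0.1],[[-0.11,-0.32,0],0.144],[[-0.12,-0.362,0],0.144]])

```text
clock: 45.9
position: [0.5558, 0.18, 0.2684]
tool_rot: [-3.141, -0.001, 3.06]
force: [1.0, 0.5, -0.6]
finger_gap: 0.0335
grasp_force: 30.0
```

play_rows(motion=[[[0,0,0],0],[[0,0,0.05],0],[[0,0,0.1],0],[[0,0,0.15],0],[[0,0,0.16],0]])

```text
clock: 46.52
position: [0.554, 0.1831, 0.171]
tool_rot: [-3.141, -0.004, 3.063]
force: [-1.1, -0.4, -0.3]
finger_gap: 0.0336
grasp_force: 30.0
```

play_rows(motion=[[[0,0,0],0],[[0,0,0],0]])

```text
clock: 46.78
position: [0.5562, 0.1829, 0.1739]
tool_rot: [3.141, 0.002, 3.063]
force: [0.1, 0.4, 0.2]
finger_gap: 0.0341
grasp_force: 30.0
```

```bash
python3 - <<'E'
from h import *
go(.557,.1835,.1057,3.0626)
s=readout.observe(); c=cam("wrist"); g=c["frame"]
hsv=cv2.cvtColor(g,cv2.COLOR_RGB2HSV)
m=((hsv[...,0]<22)&(hsv[...,1]>90)).astype(np.uint8)
print("want foot edge",proj(c,(.558-.018,.1848,s["position"][2]-.0413)))
print([(v,(np.where(m[v,225:285])[0][[0,-1]]+225).tolist()) for v in range(170,225,3) if m[v,225:285].any()])
E
```

```text
shift [-0.0011  0.0011  0.1136] turn 0.0003 mm [-0.7  0.6 68.2]
want foot edge (np.float64(257.53412223555483), np.float64(194.2135341497341))
[(194, [244, 253]), (197, [240, 254]), (200, [238, 255]), (203, [233, 266]), (206, [234, 271]), (209, [233, 274]), (212, [232, 275]), (215, [232, 276]), (218, [232, 277]), (221, [233, 279]), (224, [231, 282])]
```

play_rows(motion=[[[-0.0025,0.001,0.02],0],[[-0.0025,0.001,0.05],0],[[-0.0025,0.001,0.075],0],[[-0.0025,0.001,0.09],0],[[-0.0025,0.001,0.09],0]])

```text
clock: 47.45
position: [0.5569, 0.1829, 0.118]
tool_rot: [-3.141, -0.001, 3.062]
force: [0.6, -0.1, -0.8]
finger_gap: 0.0335
grasp_force: 30.0
```

play_rows(motion=[[[0,0,0.008],0],[[0,0,0.016],0],[[0,0,0.016],0]])

```text
clock: 47.82
position: [0.557, 0.1829, 0.1088]
tool_rot: [-3.141, -0.0, 3.062]
force: [-0.5, -0.7, 0.5]
finger_gap: 0.0338
grasp_force: 30.0
```

play_rows(motion=[[[0,0,0.002],0],[[0,0,0.004],0],[[0,0,0.004],0]])

```text
clock: 48.2
position: [0.5572, 0.183, 0.1066]
tool_rot: [-3.142, 0.0, 3.062]
force: [-0.2, -0.0, -0.7]
finger_gap: 0.0339
grasp_force: 30.0
```

play_rows(motion=[[[0,0,0.001],0],[[0,0,0.0025],0],[[0,0,0.0025],0]])

```text
clock: 48.58
position: [0.5574, 0.183, 0.1054]
tool_rot: [3.142, 0.0, 3.062]
force: [0.0, 0.0, 3.4]
finger_gap: 0.0337
grasp_force: 30.0
```

play_rows(motion=[[[0,0,0.001],0],[[0,0,0.0015],0],[[0,0,0.0015],0]])

```text
clock: 48.95
position: [0.5577, 0.183, 0.1052]
tool_rot: [3.141, 0.002, 3.063]
force: [-2.4, -2.9, 15.5]
finger_gap: 0.0339
grasp_force: 30.2
```

Seated at 0.1052. Ease off, open partly (gap about 57 mm) and rise.

play_rows(motion=[[[0,0,-0.002],0],[[0,0,-0.002],0]])

```text
clock: 49.2
position: [0.5572, 0.183, 0.1054]
tool_rot: [3.142, 0.0, 3.062]
force: [0.1, -0.1, 1.8]
finger_gap: 0.0341
grasp_force: 30.0
```

play_rows(motion=[[[0,0,0],0],[[0,0,0],0],[[0,0,0],0],[[0,0,-0.02],0],[[0,0,-0.07],0]], grip=-0.2)

```text
clock: 49.82
position: [0.5565, 0.1828, 0.1476]
tool_rot: [-3.141, -0.002, 3.062]
force: [0.7, -0.1, -0.3]
finger_gap: 0.0547
grasp_force: 0.0
```

play_rows(motion=[[[0,0,-0.08],0],[[0,0,-0.16],0],[[0,0,-0.2],0],[[0.08,0.1,-0.2],0],[[0.16,0.2,-0.2],0]])

```text
clock: 50.45
position: [0.4865, 0.2873, 0.2687]
tool_rot: [3.141, 0.001, 3.061]
force: [0.6, 0.4, -0.7]
finger_gap: 0.0551
grasp_force: 0.0
```

play_rows(motion=[[[0.05,0.1,0],0],[[0.1,0.2,0],0],[[0.15,0.3,0],0],[[0.2,0.38,0],0],[[0.2,0.4,0],0]])

```text
clock: 51.08
position: [0.384, 0.5381, 0.2682]
tool_rot: [3.141, -0.0, 3.066]
force: [0.2, -0.6, 0.0]
finger_gap: 0.0545
grasp_force: 0.0
```

```bash
python3 - <<'E'
from h import *
t=cam("top"); save("end.png",t,(140,60,380,260),3.3)
hsv=cv2.cvtColor(t["frame"],cv2.COLOR_RGB2HSV)
m=(((hsv[...,0]<14)|(hsv[...,0]>172))&(hsv[...,1]>120)&(hsv[...,2]>130)).astype(np.uint8)
n,l,st,ce=cv2.connectedComponentsWithStats(m)
for i in range(1,n):
    if st[i,4]>20: print(st[i],ce[i].round(1))
for n,P in dict(jar=(.5635,.269,.169),bot=(.558,.1834,.15),flask=(.5507,.097,.16),tube=(.4733,.1893,.09)).items():
    u,v=proj(t,P); print(n,round(u,1),round(v,1),t["frame"][int(v),int(u)])
for k in (-.07,-.04,0,.04,.07): 
    u,v=proj(t,(.4733+.077*k,.1893+k,.097)); print([t["frame"][int(round(v))+d,int(round(u))].tolist() for d in (-4,0,4)])
E
```

```text
[251  84  27  26 563] [263.8  96.4]
[305 103   6   6  29] [308.  105.6]
jar 263.8 97.0 [212  85  79]
bot 307.5 104.6 [187 100  77]
flask 353.4 107.6 [214 220 226]
tube 300.4 154.6 [244 236 196]
[[222, 226, 234], [65, 67, 69], [66, 68, 71]]
[[240, 243, 248], [247, 250, 251], [196, 203, 208]]
[[247, 249, 251], [243, 235, 195], [187, 179, 156]]
[[246, 248, 251], [244, 236, 197], [181, 174, 150]]
[[249, 250, 253], [242, 234, 194], [201, 192, 162]]
```

All four items are at their predicted pixels: jar cap (264,96), teat (308,106), flask cap (353,108), and the tube's cream filling along the cradle axis. The arm is clear. Handing in.

```bash
python3 -c "
from plant import r
print(r.sign_off())"
```

```text
the job is handed in; nothing more can be done
None
```

I handed the job in at about 51 s: the jar, flask and bottle stand in their clamps, the tube rests on the cradle, everything is released and I left the beaker alone; the bottle came out once, stood briefly on the bench and went back in after the tube so the gripper could clear it, and the hand-in call returned no verdict.

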